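Put away the sorting cups of a leather bench on their stand

ROBOT

A 6-joint arm with a two-finger parallel gripper is mounted at the origin on the work surface. World frame = base frame: x ahead of the robot, y to its left, z up, the work surface at z = 0. Lengths are in m, angles in rad, forces in N, time in s.
With the tool pointing down it reaches from about 0.325 to 0.775 m from the base axis. Payload 5.5 kg.
Tool frame: the origin (TCP) lies midway between the tips of the shut fingers; the grasp point (between the pads) lies 19 mm behind it (arm.grip_point_offset is the distance from the TCP to the grasp point, in m); z points along the fingers, y is the direction in which the jaws open and shut (so a half turn about z gives the same grasp; the last joint's range is limited). The gripper opens to 85 mm and grips with 20 to 120 N. Pads are 22 mm wide; open, the fingers measure 114 mm over their backs; the gripper's body (76 mm by 85 mm) begins 54 mm behind the grasp point. The pads swing forward as they close: fully open they stand 13 mm farther back than shut.
Start: joints at [1.19, 0.091, 1.231, -0, 1.82, -0.057], TCP at [0.191, 0.569, 0.231] pointing down, gripper open.
Joint ranges: [-2.87, 2.87], [-0.86, 2.18], [0.17, 2.46], [-1.51, 4.65], [0.06, 2.69], [-2.65, 2.65]. Speed limits (rad/s): [2.57, 2.57, 3.01, 3.14, 3.14, 3.14].

INTERFACE

Orientations are given as a unit quaternion [x, y, z, w].
In Python, from cell import telemetry, viewer, order, arm gives the robot as it stands.
- The arm moves only by the tool step_arm, never from a script. Its argument "commands" is a list of rows, each an object of numbers: "dx", "dy", "dz": the shift along the tool's x, y, z in mm; "spin": the turn about the tool's z in units of 8 degrees (1.0 is 8 degrees); "hand": the finger opening in mm, from 0 to 85.4. In form: [{"dx": .., "dy": .., "dz": .., "spin": .., "hand": ..}, ...]. A call has 1 to 5 rows; each row is the pose to reach, as a shift and turn from the pose commanded when the call began, along the tool's axes at that moment; what a row does not reach only later rows make up. A row lasts 1/8 s, in which the tool goes at most 62.5 mm and 10.7 degrees, less where a joint would pass 70% of its speed; a pose out of reach is approached as far as the arm can. A call with a gripper value outside its range is refused whole. The fingers move at their own pace and stop on an object; "grip_force" is the grip in N (left out, the last holds). Time passes only in rows, so rows that repeat a pose let the fingers close. It gives the time, the measured TCP pose, the force and the opening at its end, in the units of the state.
- telemetry.get_state(): the state, without advancing time (a new reading comes with each control period).
- viewer.get_image(name): name is "side" or "top"; returns the picture (420x560x3 uint8, red, green, blue); there is no depth.
- viewer.calibration(name): a dict with "camera_matrix" (3x3 intrinsics, pixels), "cam_to_world" (4x4, takes a point from camera to world coordinates). Camera axes: x right, y up, looking along -z (the intrinsics and any distortion apply to the point x, -y, -z); pixel columns grow to the right and rows downward; lengths in m; the calibration is good to about 2 mm. A picture is of the moment at which its call begins. calibration takes no time and is no camera call.
- order.close_job(): hands the job in, once; it reports no verdict.
The state is a dict: "time_s": time; "qpos": joint angles; "joint_vel": joint speeds; "effort": joint torques, N m; "position": TCP position; "orientation": TCP orientation; "ft_force": force on the tool from outside, world axes, zero at the start; "moment": the same for the moment, N m; "opening": finger opening in m.
Only numpy, scipy, OpenCV 4.12 (cv2) and the standard library are available. Lean on these libraries where they do the work, as an engineer would, in place of code of your own. Each camera call takes 0.05 s, during which the arm holds its last target.

TASK

Put the sorting cups away: lift the dust lid off the little pedestal stand and set it aside on the bench, take the wooden edge burnisher and the steel snap setter out of the cups they stand in and put both in the empty long bay of the clear compartment box, then nest all the cups, upright, one inside the other into a single stack standing centred on the stand, and finally put the lid on the topmost cup. Leave the glue, the dye, the jar and the hammer where they are.

Things in the scene. Friction and masses are not known exactly. Their poses are not given: they have to be found in the camera images.
- cup0: white plastic cup, up to five alike: 70 mm tall, foot 38 mm across, 54 mm across at 42 mm height, then a straight collar 62 mm across from 46 mm height to the rim; wall 2.5 mm; thick bottom, inner floor 26 mm up. Origin: centre of the underside, z up. A nested cup's foot stands on the floor of the cup below, 26 mm above that cup's origin. None when this cup is absent
- cup1: white plastic cup, up to five alike: 70 mm tall, foot 38 mm across, 54 mm across at 42 mm height, then a straight collar 62 mm across from 46 mm height to the rim; wall 2.5 mm; thick bottom, inner floor 26 mm up. Origin: centre of the underside, z up. A nested cup's foot stands on the floor of the cup below, 26 mm above that cup's origin. None when this cup is absent
- cup2: white plastic cup, up to five alike: 70 mm tall, foot 38 mm across, 54 mm across at 42 mm height, then a straight collar 62 mm across from 46 mm height to the rim; wall 2.5 mm; thick bottom, inner floor 26 mm up. Origin: centre of the underside, z up. A nested cup's foot stands on the floor of the cup below, 26 mm above that cup's origin. None when this cup is absent
- cup3: white plastic cup, up to five alike: 70 mm tall, foot 38 mm across, 54 mm across at 42 mm height, then a straight collar 62 mm across from 46 mm height to the rim; wall 2.5 mm; thick bottom, inner floor 26 mm up. Origin: centre of the underside, z up. A nested cup's foot stands on the floor of the cup below, 26 mm above that cup's origin. None when this cup is absent
- cup4: white plastic cup, up to five alike: 70 mm tall, foot 38 mm across, 54 mm across at 42 mm height, then a straight collar 62 mm across from 46 mm height to the rim; wall 2.5 mm; thick bottom, inner floor 26 mm up. Origin: centre of the underside, z up. A nested cup's foot stands on the floor of the cup below, 26 mm above that cup's origin. None when this cup is absent
- stand: fixed pedestal: wooden foot disc 100 mm across and 10 mm thick, thin steel post, round wooden top plate 42 mm across. Origin: centre of the underside
- stand_top (a point): centre of the stand's top plate, 50 mm above the bench
- lid: dark wooden lid: plug below (44 to 50 mm across, 8 mm deep) that drops inside a cup's mouth (about 56 mm), disc 66 mm across and 5 mm thick that rests on the rim, round upright knob 18 mm across on top, from 13 to 39.5 mm height. Origin: centre of the plug's underside, z up; on a cup it lies 62 mm above the cup's origin. Starts on the stand
- burnisher: wooden edge burnisher, a round stick 26 mm across and 85 mm long with grooves near one end. Origin: centre of the grooved end, z along the stick. It starts upright in one of the cups, standing on its inner floor, its top 41 mm above the rim
- burnisher_mid (a point): middle of the burnisher
- setter: steel snap setter, a round bar 20 mm across and 90 mm long with a dark groove. Origin: centre of one end, z along the bar. It starts upright in another cup, standing on its inner floor, its top 46 mm above the rim; mass about 90 g
- setter_mid (a point): middle of the setter
- box: fixed open clear plastic compartment box, 190 mm (its x) by 200 mm (its y), walls 35 mm high and 3 mm thick. Three small compartments with rivets on its -y side, one long empty bay on its +y side. Origin: centre of the underside
- bay (a point): centre of the empty bay's floor, 3 mm above the bench; the bay is 184 mm (box x) by 115 mm (box y)
- glue: white bottle with black cap, 60 mm across, 150 mm tall; not to be disturbed
- jar: glass jar with green lid, 66 mm across, 75 mm tall; not to be disturbed
- dye: amber bottle with white cap, 50 mm across, 120 mm tall; not to be disturbed
- hammer: hammer lying on the bench; not to be disturbed
Mind the look-alikes: they are no part of the job. Leave any orange look-alike of the cup3 alone.

How it is judged:
On the way, in this order (a step that is already met when the one before it is completed fails the run):
1. the lid is off the stand and lies on the bench (horizontal distance between lid and stand_top above 0.07 m and height (world z) of lid below 0.03 m), for 0.2 s.
2. all the cups are nested in one stack on the stand, the lid still off it (((horizontal distance between cup0 and stand_top below 0.01 m and z of cup0 in the frame of stand_top between -0.004 and 0.004 m) or (horizontal distance between cup0 and cup1 below 0.006 m and z of cup0 in the frame of cup1 between 0.022 and 0.03 m) or (horizontal distance between cup0 and cup2 below 0.006 m and z of cup0 in the frame of cup2 between 0.022 and 0.03 m) or (horizontal distance between cup0 and cup3 below 0.006 m and z of cup0 in the frame of cup3 between 0.022 and 0.03 m) or (horizontal distance between cup0 and cup4 below 0.006 m and z of cup0 in the frame of cup4 between 0.022 and 0.03 m)) and angle between each of cup0, cup1, cup2, cup3, cup4's own z axis and vertical below 0.12 rad and linear speed of each of cup0, cup1, cup2, cup3, cup4 below 0.03 m/s and ((horizontal distance between cup1 and stand_top below 0.01 m and z of cup1 in the frame of stand_top between -0.004 and 0.004 m) or (horizontal distance between cup1 and cup0 below 0.006 m and z of cup1 in the frame of cup0 between 0.022 and 0.03 m) or (horizontal distance between cup1 and cup2 below 0.006 m and z of cup1 in the frame of cup2 between 0.022 and 0.03 m) or (horizontal distance between cup1 and cup3 below 0.006 m and z of cup1 in the frame of cup3 between 0.022 and 0.03 m) or (horizontal distance between cup1 and cup4 below 0.006 m and z of cup1 in the frame of cup4 between 0.022 and 0.03 m)) and ((horizontal distance between cup2 and stand_top below 0.01 m and z of cup2 in the frame of stand_top between -0.004 and 0.004 m) or (horizontal distance between cup2 and cup0 below 0.006 m and z of cup2 in the frame of cup0 between 0.022 and 0.03 m) or (horizontal distance between cup2 and cup1 below 0.006 m and z of cup2 in the frame of cup1 between 0.022 and 0.03 m) or (horizontal distance between cup2 and cup3 below 0.006 m and z of cup2 in the frame of cup3 between 0.022 and 0.03 m) or (horizontal distance between cup2 and cup4 below 0.006 m and z of cup2 in the frame of cup4 between 0.022 and 0.03 m)) and ((horizontal distance between cup3 and stand_top below 0.01 m and z of cup3 in the frame of stand_top between -0.004 and 0.004 m) or (horizontal distance between cup3 and cup0 below 0.006 m and z of cup3 in the frame of cup0 between 0.022 and 0.03 m) or (horizontal distance between cup3 and cup1 below 0.006 m and z of cup3 in the frame of cup1 between 0.022 and 0.03 m) or (horizontal distance between cup3 and cup2 below 0.006 m and z of cup3 in the frame of cup2 between 0.022 and 0.03 m) or (horizontal distance between cup3 and cup4 below 0.006 m and z of cup3 in the frame of cup4 between 0.022 and 0.03 m)) and ((horizontal distance between cup4 and stand_top below 0.01 m and z of cup4 in the frame of stand_top between -0.004 and 0.004 m) or (horizontal distance between cup4 and cup0 below 0.006 m and z of cup4 in the frame of cup0 between 0.022 and 0.03 m) or (horizontal distance between cup4 and cup1 below 0.006 m and z of cup4 in the frame of cup1 between 0.022 and 0.03 m) or (horizontal distance between cup4 and cup2 below 0.006 m and z of cup4 in the frame of cup2 between 0.022 and 0.03 m) or (horizontal distance between cup4 and cup3 below 0.006 m and z of cup4 in the frame of cup3 between 0.022 and 0.03 m)) and horizontal distance between lid and stand_top above 0.05 m), for 0.2 s.
3. the lid is on the topmost cup (angle between lid's own z axis and vertical below 0.12 rad and linear speed of lid below 0.03 m/s and ((horizontal distance between lid and cup0 below 0.007 m and z of lid in the frame of cup0 between 0.058 and 0.066 m) or (horizontal distance between lid and cup1 below 0.007 m and z of lid in the frame of cup1 between 0.058 and 0.066 m) or (horizontal distance between lid and cup2 below 0.007 m and z of lid in the frame of cup2 between 0.058 and 0.066 m) or (horizontal distance between lid and cup3 below 0.007 m and z of lid in the frame of cup3 between 0.058 and 0.066 m) or (horizontal distance between lid and cup4 below 0.007 m and z of lid in the frame of cup4 between 0.058 and 0.066 m)) and z of lid in the frame of cup0 above 0.05 m and z of lid in the frame of cup1 above 0.05 m and z of lid in the frame of cup2 above 0.05 m and z of lid in the frame of cup3 above 0.05 m and z of lid in the frame of cup4 above 0.05 m), for 0.2 s.
At the end, for the whole second after the job is handed in: Every cup upright (0.12 rad) and at rest: the lowest on the stand within 10 mm of centre, the others nested, 26 +- 4 mm above the one below, within 6 mm of its axis; the lid level (0.12 rad), seated on the topmost cup; burnisher and setter at rest in the long bay of the box (all of step 3 and ((horizontal distance between cup0 and stand_top below 0.01 m and z of cup0 in the frame of stand_top between -0.004 and 0.004 m) or (horizontal distance between cup0 and cup1 below 0.006 m and z of cup0 in the frame of cup1 between 0.022 and 0.03 m) or (horizontal distance between cup0 and cup2 below 0.006 m and z of cup0 in the frame of cup2 between 0.022 and 0.03 m) or (horizontal distance between cup0 and cup3 below 0.006 m and z of cup0 in the frame of cup3 between 0.022 and 0.03 m) or (horizontal distance between cup0 and cup4 below 0.006 m and z of cup0 in the frame of cup4 between 0.022 and 0.03 m)) and angle between each of cup0, cup1, cup2, cup3, cup4's own z axis and vertical below 0.12 rad and linear speed of each of cup0, cup1, cup2, cup3, cup4, burnisher, setter below 0.03 m/s and ((horizontal distance between cup1 and stand_top below 0.01 m and z of cup1 in the frame of stand_top between -0.004 and 0.004 m) or (horizontal distance between cup1 and cup0 below 0.006 m and z of cup1 in the frame of cup0 between 0.022 and 0.03 m) or (horizontal distance between cup1 and cup2 below 0.006 m and z of cup1 in the frame of cup2 between 0.022 and 0.03 m) or (horizontal distance between cup1 and cup3 below 0.006 m and z of cup1 in the frame of cup3 between 0.022 and 0.03 m) or (horizontal distance between cup1 and cup4 below 0.006 m and z of cup1 in the frame of cup4 between 0.022 and 0.03 m)) and ((horizontal distance between cup2 and stand_top below 0.01 m and z of cup2 in the frame of stand_top between -0.004 and 0.004 m) or (horizontal distance between cup2 and cup0 below 0.006 m and z of cup2 in the frame of cup0 between 0.022 and 0.03 m) or (horizontal distance between cup2 and cup1 below 0.006 m and z of cup2 in the frame of cup1 between 0.022 and 0.03 m) or (horizontal distance between cup2 and cup3 below 0.006 m and z of cup2 in the frame of cup3 between 0.022 and 0.03 m) or (horizontal distance between cup2 and cup4 below 0.006 m and z of cup2 in the frame of cup4 between 0.022 and 0.03 m)) and ((horizontal distance between cup3 and stand_top below 0.01 m and z of cup3 in the frame of stand_top between -0.004 and 0.004 m) or (horizontal distance between cup3 and cup0 below 0.006 m and z of cup3 in the frame of cup0 between 0.022 and 0.03 m) or (horizontal distance between cup3 and cup1 below 0.006 m and z of cup3 in the frame of cup1 between 0.022 and 0.03 m) or (horizontal distance between cup3 and cup2 below 0.006 m and z of cup3 in the frame of cup2 between 0.022 and 0.03 m) or (horizontal distance between cup3 and cup4 below 0.006 m and z of cup3 in the frame of cup4 between 0.022 and 0.03 m)) and ((horizontal distance between cup4 and stand_top below 0.01 m and z of cup4 in the frame of stand_top between -0.004 and 0.004 m) or (horizontal distance between cup4 and cup0 below 0.006 m and z of cup4 in the frame of cup0 between 0.022 and 0.03 m) or (horizontal distance between cup4 and cup1 below 0.006 m and z of cup4 in the frame of cup1 between 0.022 and 0.03 m) or (horizontal distance between cup4 and cup2 below 0.006 m and z of cup4 in the frame of cup2 between 0.022 and 0.03 m) or (horizontal distance between cup4 and cup3 below 0.006 m and z of cup4 in the frame of cup3 between 0.022 and 0.03 m)) and x of burnisher_mid in the frame of bay between -0.095 and 0.095 m and y of burnisher_mid in the frame of bay between -0.06 and 0.06 m and z of each of burnisher_mid, setter_mid in the frame of bay below 0.055 m and x of setter_mid in the frame of bay between -0.095 and 0.095 m and y of setter_mid in the frame of bay between -0.06 and 0.06 m); the robot touches nothing.
It fails at once if the glue is disturbed (distance of glue from where it was at the start of the episode above 0.04 m).
It fails at once if the jar is disturbed (distance of jar from where it was at the start of the episode above 0.04 m).
It fails at once if the dye is disturbed (distance of dye from where it was at the start of the episode above 0.04 m).
It fails at once if the hammer is disturbed (distance of hammer from where it was at the start of the episode above 0.04 m).
Of cup2, cup3, cup4 only 1 to 3 are there at a start; the rules pass over those that are not, and their reading is None.
At some moment in a run one of lid may be knocked a few centimetres aside while the robot is not near it.
Once in a run the grip may slacken for a moment while it holds something.
It also fails if it takes over 210 s, if anything falls off the work surface, if the arm or the gripper's body presses on something with over 40 N, if the wrist force passes 120 N, or if a joint passes its speed limit or range.

## Working session

There is one attempt and no reset: what is moved stays moved. The work goes in short steps, Python scripts to look and compute and a tool call to move; the robot and the scene stay as the last step left them, time stands still between calls to the robot, and variables do not carry over. Pictures are saved under pics/ and viewed, and the job is handed in when it is done.

Besides the shell and the picture viewer there is one more tool, called after ">>>" as name(argument=value, ...) on one line, values as JSON. step_arm: Moves the arm, as the interface text tells. Its arguments: {"type":"object","properties":{"commands":{"type":"array","items":{"type":"object","properties":{"dx":{"type":"number"},"dy":{"type":"number"},"dz":{"type":"number"},"spin":{"type":"number"},"hand":{"type":"number"}}}},"grip_force":{"type":"number"}},"required":["commands"]}

```bash
mkdir -p pics; ls; python3 - <<'E'
from cell import telemetry, viewer, order, arm
import cv2
s=telemetry.get_state();print(s)
for n in("side","top"):
    cv2.imwrite(f"pics/{n}0.png",viewer.get_image(n)[:,:,::-1]);print(viewer.calibration(n))
print(arm.grip_point_offset)
E
```

```text
pics
{'time_s': 0.0, 'qpos': array([ 1.19031564e+00,  9.18436901e-02,  1.23186787e+00,  1.37545514e-05,
        1.81978234e+00, -5.67064575e-02]), 'joint_vel': array([ 0.00023199, -0.00119902,  0.00022901, -0.00055382, -0.00069555,
        0.00029897]), 'effort': array([-1.72733737e-03, -4.58745003e+01, -4.18013871e+01, -1.64427743e-04,
        1.18932570e-02,  2.94222809e-05]), 'position': array([0.19078791, 0.56857122, 0.23017011]), 'orientation': array([ 1.61179193e-01,  9.86924700e-01, -9.26559798e-04, -2.12658213e-04]), 'ft_force': array([ 0.04570258, -0.182884  , -0.12880059]), 'moment': array([ 0.02534702, -0.01467063,  0.05954736]), 'opening': 0.08530793648882426}
{'camera_matrix': array([[436.72254134,   0.        , 274.73353959],
       [  0.        , 436.72254134, 216.03879877],
       [  0.        ,   0.        ,   1.        ]]), 'cam_to_world': array([[-0.9733761 ,  0.17310489, -0.15024531,  0.37119108],
       [-0.22917834, -0.72346397,  0.65121208,  0.61788392],
       [ 0.00403093,  0.66830725,  0.74387443,  0.85587628],
       [ 0.        ,  0.        ,  0.        ,  1.        ]])}
{'camera_matrix': array([[507.42009369,   0.        , 276.77539062],
       [  0.        , 507.42009369, 209.76418162],
       [  0.        ,   0.        ,   1.        ]]), 'cam_to_world': array([[-0.01081511,  0.99155523, -0.12923338,  0.35103568],
       [-0.99987409, -0.00922285,  0.01291296, -0.05296862],
       [ 0.01161201,  0.12935676,  0.99153013,  1.43586253],
       [ 0.        ,  0.        ,  0.        ,  1.        ]])}
0.0187
```

View pics/side0.png

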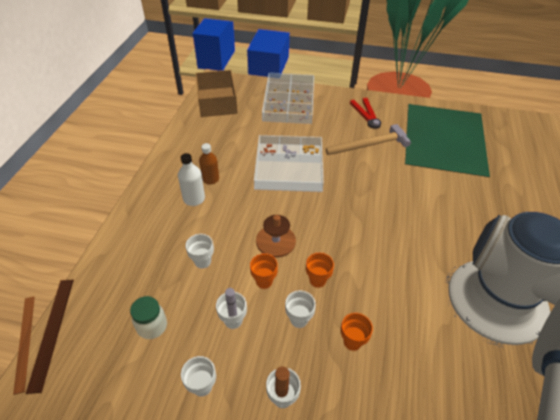

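View pics/top0.png

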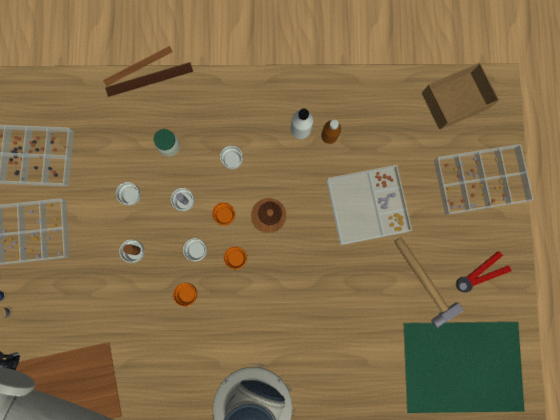

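Five white cups in the side view: (200,250), (231,308, with setter), (299,308), (198,376) and (283,385, with burnisher). The orange ones at (264,268), (319,267) and (356,330) are look-alikes. The box with the empty long bay is at (289,163), and the lid is on the stand at (276,230).

```bash
cat > h.py <<'E'
import numpy as np, cv2
from cell import telemetry, viewer, order, arm
def ray(name,uv):
    c=viewer.calibration(name);K=c["camera_matrix"];T=np.array(c["cam_to_world"])
    d=np.linalg.inv(K)@np.array([uv[0],uv[1],1.]);d=T[:3,:3]@np.array([d[0],-d[1],-d[2]]);return T[:3,3],d
def onz(name,uv,z):
    o,d=ray(name,uv);return o+d*(z-o[2])/d[2]
def proj(name,p):
    c=viewer.calibration(name);K=c["camera_matrix"];T=np.array(c["cam_to_world"])
    q=T[:3,:3].T@(np.array(p)-T[:3,3]);q=K@np.array([q[0],-q[1],-q[2]]);return q[:2]/q[2]
def two(uvs,uvt):
    o1,d1=ray("side",uvs);o2,d2=ray("top",uvt)
    A=np.stack([d1,-d2],1);t=np.linalg.lstsq(A,o2-o1,rcond=None)[0]
    a=o1+d1*t[0];b=o2+d2*t[1];return (a+b)/2,np.linalg.norm(a-b)
def snap(name,fn):
    im=viewer.get_image(name)[:,:,::-1].copy();cv2.imwrite(f"pics/{fn}.png",im);return im
def crop(im,x0,x1,y0,y1,k,fn):
    cv2.imwrite(f"pics/{fn}.png",cv2.resize(im[y0:y1,x0:x1],None,fx=k,fy=k,interpolation=cv2.INTER_CUBIC))
E
python3 - <<'E'
from h import *
im=cv2.imread("pics/side0.png");tp=cv2.imread("pics/top0.png")
crop(im,120,380,200,415,3,"c1");crop(tp,90,420,120,310,2.4,"c2")
for nm,I in(("side",im),("top",tp)):
    hsv=cv2.cvtColor(I,cv2.COLOR_BGR2HSV)
    m=((hsv[...,1]<45)&(hsv[...,2]>120)).astype(np.uint8)
    n,l,s,c=cv2.connectedComponentsWithStats(m)
    print(nm,[ (list(map(int,s[i])),c[i].round(1).tolist()) for i in range(1,n) if 60<s[i,4]<2500])
E
```

```text
side [([263, 71, 32, 50, 345], [280.1, 94.6]), ([391, 125, 19, 17, 98], [400.0, 131.8]), ([202, 144, 9, 9, 61], [205.9, 147.8]), ([179, 163, 25, 42, 806], [191.2, 184.2]), ([491, 216, 16, 28, 126], [498.5, 228.2]), ([496, 231, 8, 17, 70], [500.1, 240.4]), ([186, 235, 27, 33, 665], [199.9, 249.5]), ([216, 288, 30, 40, 673], [231.2, 308.5]), ([286, 291, 29, 36, 770], [299.7, 307.3]), ([145, 307, 21, 28, 248], [157.9, 322.8]), ([181, 357, 35, 38, 1011], [198.4, 375.1]), ([552, 364, 8, 56, 276], [556.6, 397.9]), ([267, 370, 33, 37, 564], [282.9, 390.0])]
top [([293, 114, 20, 25, 314], [303.1, 127.2]), ([330, 120, 9, 9, 62], [334.0, 123.8]), ([0, 125, 73, 61, 1438], [34.0, 153.8]), ([158, 137, 22, 19, 137], [171.0, 149.5]), ([438, 144, 83, 22, 239], [477.1, 152.4]), ([220, 146, 23, 23, 405], [230.9, 156.9]), ([442, 172, 83, 20, 195], [481.7, 179.2]), ([116, 182, 24, 23, 408], [127.9, 193.0]), ([171, 188, 23, 23, 345], [182.1, 198.8]), ([0, 199, 66, 65, 521], [39.4, 226.7]), ([448, 203, 47, 11, 88], [470.2, 208.1]), ([0, 216, 49, 28, 203], [25.8, 230.4]), ([183, 238, 24, 23, 388], [194.8, 248.6]), ([119, 240, 25, 23, 225], [131.9, 250.6]), ([436, 307, 27, 20, 146], [449.3, 315.6]), ([213, 369, 79, 51, 1462], [255.0, 393.5]), ([0, 384, 31, 36, 369], [9.6, 396.1]), ([5, 411, 15, 9, 82], [12.1, 416.1])]
```

View pics/c1.png

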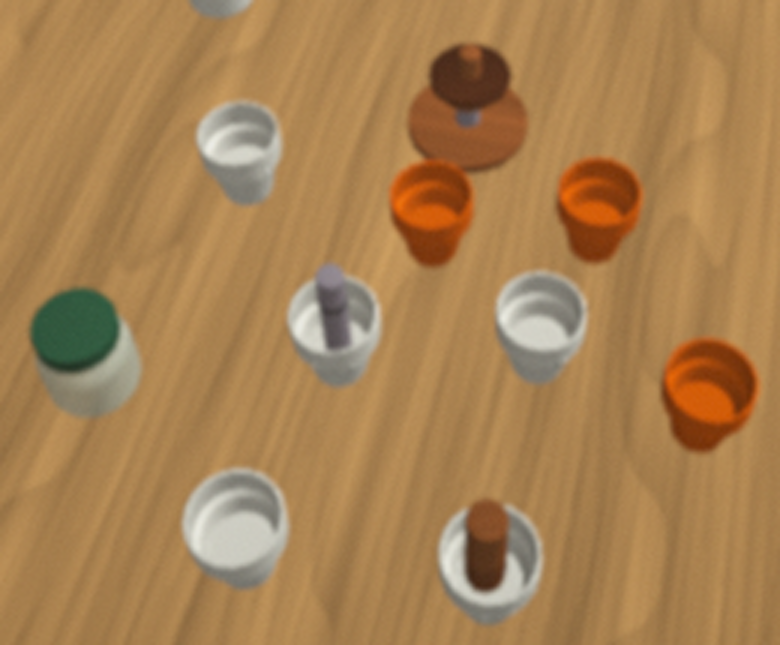

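View pics/c2.png

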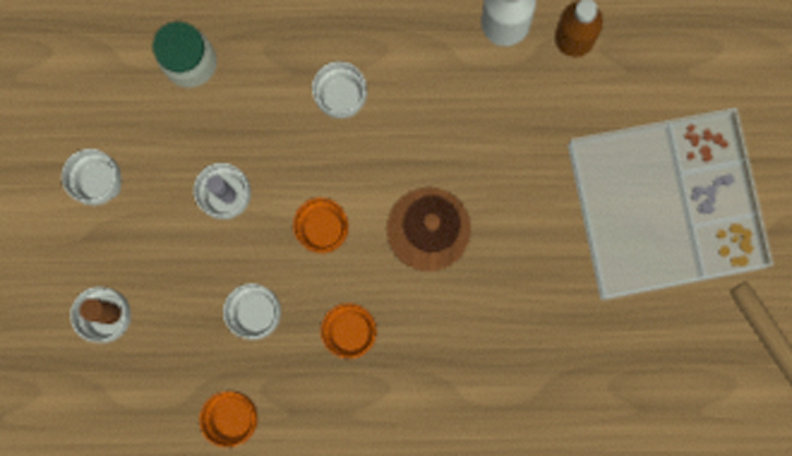

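```bash
cat >> h.py <<'E'
def rimfit(bt,bs,z,r=0.031):
    """bt: top bbox (x,y,w,h); bs: side bbox (x,y,w) - rim circle (x,y) fit to edges"""
    from scipy.optimize import least_squares
    a=np.linspace(0,2*np.pi,60)
    def bb(n,p):
        q=np.array([proj(n,[p[0]+r*np.cos(t),p[1]+r*np.sin(t),z]) for t in a]);return q.min(0),q.max(0)
    def ft(p):
        lo,hi=bb("top",p);return [lo[0]-bt[0]+.5,lo[1]-bt[1]+.5,hi[0]-(bt[0]+bt[2])+.5,hi[1]-(bt[1]+bt[3])+.5]
    def fs(p):
        lo,hi=bb("side",p);return [lo[0]-bs[0]+.5,lo[1]-bs[1]+.5,hi[0]-(bs[0]+bs[2])+.5]
    p0=onz("top",(bt[0]+bt[2]/2,bt[1]+bt[3]/2),z)[:2]
    P=least_squares(ft,p0).x;S=least_squares(fs,p0).x;return P,S
E
python3 - <<'E'
from h import *
D={"A":((220,146,23,23),(186,235,27)),"B":((116,182,24,23),(181,357,35)),"S":((171,188,23,23),(216,292,30)),"C":((183,238,24,23),(286,291,29)),"N":((119,240,25,23),(267,369,33))}
for k,(t,s) in D.items():
    P,S=rimfit(t,s,.07);print(k,P.round(4),S.round(4))
# stand foot, lid, tools by two-view
def comp(I,f):
    hsv=cv2.cvtColor(I,cv2.COLOR_BGR2HSV);return f(hsv)
# from crops: lid disc top centre / knob top / stand foot
c1=lambda x,y:((x+.5)/3-.5+120,(y+.5)/3-.5+200); c2=lambda x,y:((x+.5)/2.4-.5+90,(y+.5)/2.4-.5+120)
print("knobtop",two(c1(471,49),c2(432,222)), "z.0895", onz("top",c2(432,222),.0895),onz("side",c1(471,49),.0895))
print("lid disc",onz("top",c2(432,223),.063),onz("side",c1(470,76),.063))
print("foot",onz("top",c2(429,228.5),.01),onz("side",c1(467.5,124),.01))
print("setter top",two(c1(330,273),c2(214,184)),"burn top",two(c1(488,514),c2(91,310)))
print("setter z",onz("top",c2(214,184),.116),onz("side",c1(330,273),.116));print("burn",onz("top",c2(91,310),.111),onz("side",c1(488,514),.111))
for n,p in (("far-left",(571,141)),("nearleft",(603,298)),("divtop",(668,123)),("divbot",(701,277)),("fr",(737,110)),("nr",(772,266))): print(n,onz("top",c2(*p),.035).round(4))
E
```

```text
A [0.6766 0.0535] [0.6775 0.0564]
B [0.5788 0.3343] [0.578  0.3374]Traceback (most recent call last):
  File "<stdin>", line 4, in <module>
  File "h.py", line 30, in rimfit
    P=least_squares(ft,p0).x;S=least_squares(fs,p0).x;return P,S
      ~~~~~~~~~~~~~^^^^^^^
    return func(*args, **kwargs)
    result = trf(vector_fun.fun, vector_fun.jac, x0, f0, J0, lb, ub, ftol, xtol,
                 gtol, max_nfev, x_scale, loss_function, tr_solver,
                 tr_options.copy(), verbose, callback=callback_wrapped)
    return trf_no_bounds(
        fun, jac, x0, f0, J0, ftol, xtol, gtol, max_nfev, x_scale,
        loss_function, tr_solver, tr_options, verbose, callback=callback)
    J = jac(x)
    self._update_jac()
    ~~~~~~~~~~~~~~~~^^
    self.J = self.jac_wrapped(xp_copy(self.x), f0=self.f)
             ~~~~~~~~~~~~~~~~^^^^^^^^^^^^^^^^^^^^^^^^^^^^
    J, dct = approx_derivative(
             ~~~~~~~~~~~~~~~~~^
        self.fun,
        ^^^^^^^^^
    ...<2 lines>...
        **self.finite_diff_options,
        ^^^^^^^^^^^^^^^^^^^^^^^^^^^
    )
    ^
    J, _nfev = _dense_difference
[... 453 characters left out ...]
^^^^^^^^^^
    return np.atleast_1d(self.fun(x))
                         ~~~~~~~~^^^
    return self.f(x, *self.args, **self.kwargs)
           ~~~~~~^^^^^^^^^^^^^^^^^^^^^^^^^^^^^^
  File "h.py", line 26, in ft
    lo,hi=bb("top",p);return [lo[0]-bt[0]+.5,lo[1]-bt[1]+.5,hi[0]-(bt[0]+bt[2])+.5,hi[1]-(bt[1]+bt[3])+.5]
          ~~^^^^^^^^^
  File "h.py", line 24, in bb
    q=np.array([proj(n,[p[0]+r*np.cos(t),p[1]+r*np.sin(t),z]) for t in a]);return q.min(0),q.max(0)
                ~~~~^^^^^^^^^^^^^^^^^^^^^^^^^^^^^^^^^^^^^^^^^
  File "h.py", line 9, in proj
    c=viewer.calibration(name);K=c["camera_matrix"];T=np.array(c["cam_to_world"])
ValueError: time passes only in moves, steps and waits
```

```bash
python3 - <<'E'
s=open("h.py").read();s=s[:s.index("def rimfit")]
s=s.replace("viewer.calibration(name)","cal(name)").replace("def ray","_C={}\ndef cal(n):\n    if n not in _C:_C[n]=viewer.calibration(n)\n    return _C[n]\ndef ray",1)
open("h.py","w").write(s)
E
python3 - <<'E'
from h import *
c1=lambda x,y:((x+.5)/3-.5+120,(y+.5)/3-.5+200); c2=lambda x,y:((x+.5)/2.4-.5+90,(y+.5)/2.4-.5+120)
D={"A":((231,157),(239,142)),"B":((127.5,193),(236,521)),"S":((182,199),(334,321)),"C":((194.5,249),(541,313)),"N":((131,251),(490,553))}
for k,(t,s) in D.items(): print(k,onz("top",t,.07)[:2].round(4),onz("side",c1(*s),.07)[:2].round(4))
print("knobtop",two(c1(471,49),c2(432,222)), "z.0895", onz("top",c2(432,222),.0895),onz("side",c1(471,49),.0895))
print("lid disc",onz("top",c2(432,223),.063),onz("side",c1(470,76),.063))
print("foot",onz("top",c2(429,228.5),.01),onz("side",c1(467.5,124),.01))
print("setter top",two(c1(330,273),c2(214,184)),"burn top",two(c1(488,514),c2(91,310)))
print("setter z",onz("top",c2(214,184),.116),onz("side",c1(330,273),.116));print("burn",onz("top",c2(91,310),.111),onz("side",c1(488,514),.111))
for n,p in (("far-left",(571,141)),("nearleft",(603,298)),("divtop",(668,123)),("divbot",(701,277)),("fr",(737,110)),("nr",(772,266))): print(n,onz("top",c2(*p),.035).round(4))
E
```

```text
A [0.6765 0.0535] [0.6749 0.0618]
B [0.5788 0.3344] [0.5771 0.3383]
S [0.5609 0.1864] [0.5597 0.1923]
C [0.425  0.1511] [0.424  0.1537]
N [0.4214 0.3208] [0.4224 0.3216]
knobtop (array([ 0.52033962, -0.05148805,  0.09258084]), np.float64(0.0012425421305724074)) z.0895 [ 0.52010232 -0.0515343   0.0895    ] [ 0.52157378 -0.05420814  0.0895    ]
lid disc [ 0.52228522 -0.05149575  0.063     ] [ 0.52098863 -0.04901711  0.063     ]
foot [ 0.52239483 -0.0478433   0.01      ] [ 0.52114652 -0.04217378  0.01      ]
setter top (array([0.56050314, 0.18590779, 0.11998059]), np.float64(0.00043692799104710217)) burn top (array([0.42501497, 0.31715107, 0.11559068]), np.float64(0.0008483477910916859))
setter z [0.56091671 0.1865959  0.116     ] [0.56175161 0.1835757  0.116     ]
burn [0.42484604 0.31841965 0.111     ] [0.42577653 0.31528618 0.111     ]
far-left [ 0.621  -0.2151  0.035 ]
nearleft [ 0.4369 -0.2476  0.035 ]
divtop [ 0.6415 -0.3296  0.035 ]
divbot [ 0.46   -0.3617  0.035 ]
fr [ 0.6564 -0.4115  0.035 ]
nr [ 0.4719 -0.4445  0.035 ]
```

```bash
cat > g.py <<'E'
import sys,numpy as np
from scipy.spatial.transform import Rotation as R
from cell import telemetry
s=telemetry.get_state();r=R.from_quat(s["orientation"]).as_matrix();p=np.array(s["position"])
print("t%.2f"%s["time_s"],"p",p.round(4),"yaw of y %.1f"%np.degrees(np.arctan2(r[1,1],r[0,1])),"open %.1f"%(s["opening"]*1e3),"F",np.round(s["ft_force"],1),"q",np.round(s["qpos"],2))
if len(sys.argv)>1: print("d",((r.T@(np.array(list(map(float,sys.argv[1:4])))-p))*1e3).round(1))
E
python3 g.py 0.5215 -0.0515 0.2
```

```text
t0.10 p [0.1908 0.5686 0.2302] yaw of y 71.4 open 85.6 F [-0.4 -0.5  0.5] q [ 1.19  0.09  1.23  0.    1.82 -0.06]
d [-510.8 -482.6   31.1]
```

>>> step_arm(commands=[{"dx": -36,"dy": -34,"dz": 0,"spin": -1.2,"hand": 50},{"dx": -73,"dy": -69,"spin": -2.32,"dz": 0,"hand": 50},{"dx": -116,"dy": -110,"dz": 0,"spin": -2.32,"hand": 50},{"dx": -159,"dy": -151,"dz": 0,"spin": -2.32,"hand": 50},{"dx": -202,"dy": -192,"dz": 0,"spin": -2.32,"hand": 50}], grip_force=50)

```text
time_s: 0.72
position: [0.3217, 0.3208, 0.2308]
orientation: [-0.0, 1.0, -0.0, -0.0]
ft_force: [0.2, 0.3, 1.2]
opening: 0.0498
```

```bash
python3 g.py 0.5215 -0.0515 0.16
```

```text
t0.72 p [0.3217 0.3208 0.2308] yaw of y 90.0 open 49.8 F [0.2 0.3 1.2] q [ 0.71 -0.3   1.6  -0.    1.85 -0.86]
d [-199.6 -372.4   70.9]
```

>>> step_arm(commands=[{"dx": -27,"dy": -52,"dz": 0},{"dx": -54,"dy": -104,"dz": 0},{"dx": -81,"dy": -156,"dz": 0},{"dx": -110,"dy": -208,"dz": 10},{"dx": -138,"dy": -260,"dz": 20}])

```text
schema error: expected keys dx, dy, dz, spin, hand
```

>>> step_arm(commands=[{"dx": -30,"dy": -56,"dz": 20},{"dx": -62,"dy": -112,"dz": 51},{"dx": -62,"dy": -112,"dz": 71},{"dx": -62,"dy": -112,"dz": 71}])

```text
schema error: expected keys dx, dy, dz, spin, hand
```

```bash
python3 g.py 0.5212 -0.0515 0.065; python3 - <<'E'
from h import *
im=snap("side","s1");crop(im,180,400,120,320,3,"s1c")
E
```

```text
t0.72 p [0.3217 0.3208 0.2308] yaw of y 90.0 open 49.8 F [0.2 0.3 1.2] q [ 0.71 -0.3   1.6  -0.    1.85 -0.86]
d [-199.3 -372.3  165.9]
```

View pics/s1c.png

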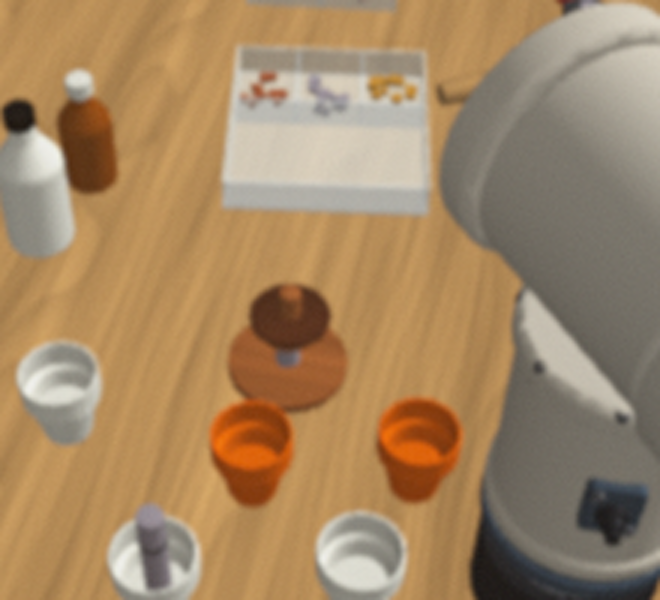

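The rows were refused because they need all keys, so nothing moved. The side picture shows the lid still on the stand at about (277,225). I'll resend with full rows.

>>> step_arm(commands=[{"dx": -27,"dy": -52,"dz": 0,"spin": 0,"hand": 50},{"dx": -54,"dy": -104,"dz": 0,"spin": 0,"hand": 50},{"dx": -81,"dy": -156,"dz": 0,"spin": 0,"hand": 50},{"dx": -110,"dy": -208,"dz": 10,"spin": 0,"hand": 50},{"dx": -138,"dy": -260,"dz": 20,"spin": 0,"hand": 50}])

```text
time_s: 1.4
position: [0.4599, 0.0608, 0.2109]
orientation: [-0.0, 1.0, 0.0, 0.0]
ft_force: [0.4, 0.5, -0.0]
opening: 0.0497
```

>>> step_arm(commands=[{"dx": -30,"dy": -56,"dz": 20,"spin": 0,"hand": 50},{"dx": -62,"dy": -112,"dz": 51,"spin": 0,"hand": 50},{"dx": -62,"dy": -112,"dz": 91,"spin": 0,"hand": 50},{"dx": -62,"dy": -112,"dz": 91,"spin": 0,"hand": 50}])

```text
time_s: 1.9
position: [0.5189, -0.0499, 0.1154]
orientation: [0.001, 1.0, 0.001, -0.005]
ft_force: [-0.3, -0.1, 0.5]
opening: 0.0499
```

```bash
python3 g.py 0.5212 -0.0515 0.065; python3 - <<'E'
from h import *
im=snap("side","s2");crop(im,180,400,120,320,3,"s2c")
E
```

```text
t1.90 p [ 0.5189 -0.0499  0.1154] yaw of y 89.9 open 49.9 F [-0.3 -0.1  0.5] q [-0.16 -0.1   1.63  0.    1.63 -1.73]
d [-2.8 -1.7 50.4]
```

View pics/s2c.png

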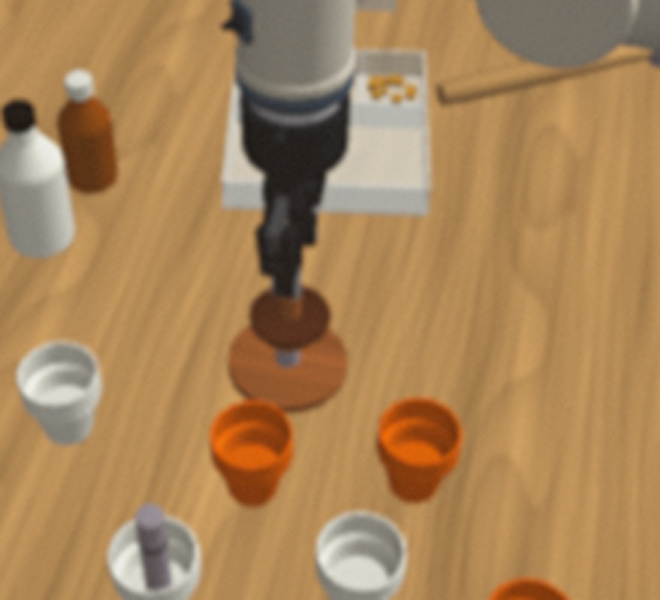

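The gripper is over the knob and aligned; descending and gripping.

>>> step_arm(commands=[{"dx": 0,"dy": 0,"dz": 20,"spin": 0,"hand": 50},{"dx": 0,"dy": 0,"dz": 44,"spin": 0,"hand": 50},{"dx": 0,"dy": 0,"dz": 54,"spin": 0,"hand": 50},{"dx": 0,"dy": 0,"dz": 54,"spin": 0,"hand": 0},{"dx": 0,"dy": 0,"dz": 54,"spin": 0,"hand": 0}])

```text
time_s: 2.58
position: [0.5221, -0.0493, 0.0678]
orientation: [-0.0, 1.0, -0.0, 0.001]
ft_force: [0.9, -0.9, 0.5]
opening: 0.0159
```

>>> step_arm(commands=[{"dx": 0,"dy": 0,"dz": 0,"spin": 0,"hand": 0},{"dx": 0,"dy": 0,"dz": 0,"spin": 0,"hand": 0}])

```text
time_s: 2.82
position: [0.5222, -0.0494, 0.0677]
orientation: [-0.0, 1.0, -0.0, 0.001]
ft_force: [0.4, 1.7, 5.0]
opening: 0.0159
```

```bash
python3 g.py 0.5212 -0.0515 0.065
```

```text
t2.83 p [ 0.5222 -0.0494  0.0677] yaw of y 90.0 open 15.9 F [0.4 1.7 5. ] q [-0.16 -0.08  1.7   0.    1.53 -1.73]
d [ 1.  -2.1  2.7]
```

>>> step_arm(commands=[{"dx": 0,"dy": 0,"dz": -20,"spin": 0,"hand": 0},{"dx": 0,"dy": 0,"dz": -40,"spin": 0,"hand": 0},{"dx": 40,"dy": -27,"dz": -40,"spin": 0,"hand": 0},{"dx": 80,"dy": -54,"dz": -40,"spin": 0,"hand": 0},{"dx": 122,"dy": -81,"dz": -40,"spin": 0,"hand": 0}])

```text
time_s: 3.45
position: [0.3986, -0.1312, 0.1079]
orientation: [-0.0, 1.0, -0.001, 0.001]
ft_force: [0.5, -0.5, -0.1]
opening: 0.0161
```

>>> step_arm(commands=[{"dx": 0,"dy": 0,"dz": 20,"spin": 0,"hand": 0},{"dx": 0,"dy": 0,"dz": 50,"spin": 0,"hand": 0},{"dx": 0,"dy": 0,"dz": 75,"spin": 0,"hand": 0},{"dx": 0,"dy": 0,"dz": 84,"spin": 0,"hand": 0},{"dx": 0,"dy": 0,"dz": 88,"spin": 0,"hand": 0}])

```text
time_s: 4.08
position: [0.3998, -0.1302, 0.0184]
orientation: [-0.0, 1.0, 0.0, -0.0]
ft_force: [0.3, -0.1, -0.6]
opening: 0.0161
```

```bash
python3 g.py; python3 - <<'E'
from h import *
im=snap("side","s3");crop(im,180,440,120,320,3,"s3c")
E
```

```text
t4.08 p [ 0.3998 -0.1302  0.0184] yaw of y 90.0 open 16.1 F [ 0.3 -0.1 -0.6] q [-0.4  -0.35  2.01  0.    1.48 -1.97]
```

View pics/s3c.png

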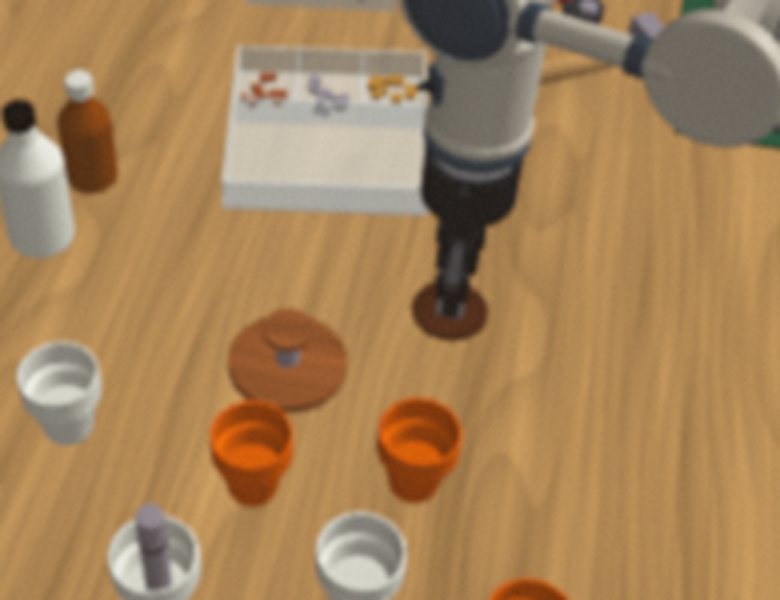

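The lid is held about 1 mm above the bench; the stand plate is free at about (276,229). Releasing.

>>> step_arm(commands=[{"dx": 0,"dy": 0,"dz": 0,"spin": 0,"hand": 40},{"dx": 0,"dy": 0,"dz": 0,"spin": 0,"hand": 40},{"dx": 0,"dy": 0,"dz": -30,"spin": 0,"hand": 50},{"dx": 0,"dy": 0,"dz": -90,"spin": 0,"hand": 50},{"dx": 0,"dy": 0,"dz": -150,"spin": 0,"hand": 50}])

```text
time_s: 4.75
position: [0.3991, -0.1304, 0.1703]
orientation: [-0.0, 1.0, -0.0, 0.0]
ft_force: [0.4, 0.6, 0.6]
opening: 0.0501
```

```bash
python3 g.py 0.561 0.186 0.19; python3 - <<'E'
from h import *
im=snap("top","t4");crop(im,180,330,160,280,5,"t4c")
im=snap("side","s4");crop(im,210,360,200,290,5,"s4c")
E
```

```text
t4.75 p [ 0.3991 -0.1304  0.1703] yaw of y 90.0 open 50.1 F [0.4 0.6 0.6] q [-0.4  -0.41  1.79  0.    1.76 -1.97]
d [-161.9  316.4  -19.7]
```

View pics/t4c.png

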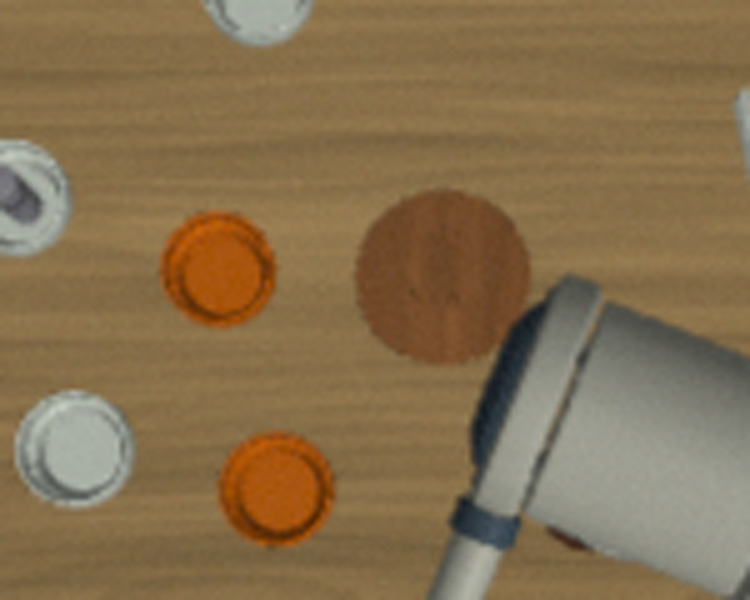

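View pics/s4c.png

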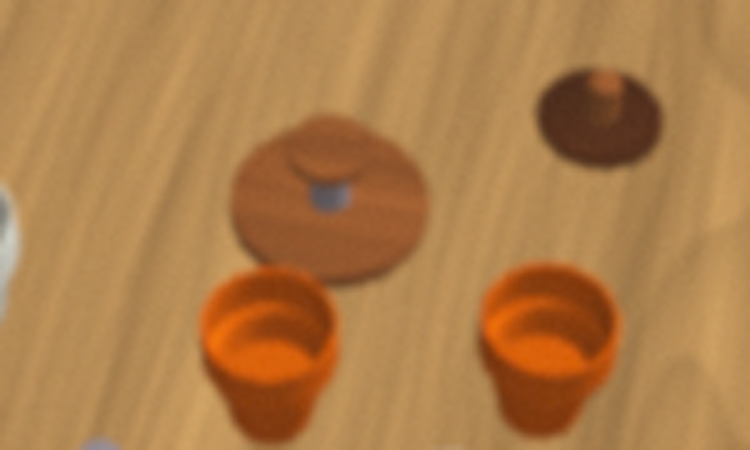

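```bash
python3 - <<'E'
from h import *
print(onz("top",(268.1,214.9),.01),onz("side",(275.2,228.4),.05), onz("side",((330.5)/5-.5+210,(197.5)/5-.5+200),.01))
print("lid knob side",onz("side",((604)/5-.5+210,(78.)/5-.5+200),.0395))
# calibration check vs gripper-known lid: 0.3998,-0.1302
E
```

```text
[ 0.52245188 -0.0468299   0.01      ] [ 0.523649   -0.04873995  0.05      ] [ 0.52235462 -0.04842235  0.01      ]
lid knob side [ 0.40064717 -0.13247351  0.0395    ]
```

>>> step_arm(commands=[{"dx": -26,"dy": 50,"dz": -10,"spin": 0,"hand": 50},{"dx": -52,"dy": 101,"dz": -10,"spin": 0,"hand": 50},{"dx": -78,"dy": 152,"dz": -10,"spin": 0,"hand": 50},{"dx": -104,"dy": 204,"dz": -10,"spin": 0,"hand": 50},{"dx": -130,"dy": 255,"dz": -10,"spin": 0,"hand": 50}])

```text
time_s: 5.48
position: [0.5301, 0.1265, 0.1785]
orientation: [-0.0, 1.0, -0.0, 0.001]
ft_force: [1.3, -1.0, 0.7]
opening: 0.0502
```

>>> step_arm(commands=[{"dx": -31,"dy": 61,"dz": 0,"spin": 0,"hand": 50},{"dx": -31,"dy": 61,"dz": 20,"spin": 0,"hand": 50},{"dx": -31,"dy": 61,"dz": 35,"spin": 0,"hand": 50},{"dx": -31,"dy": 61,"dz": 35,"spin": 0,"hand": 50}])

```text
time_s: 5.98
position: [0.5591, 0.1841, 0.1412]
orientation: [0.001, 1.0, -0.001, -0.002]
ft_force: [-0.1, -0.5, 1.0]
opening: 0.0499
```

```bash
python3 g.py 0.561 0.186 0.08; python3 - <<'E'
from h import *
im=snap("side","s5");crop(im,160,380,220,420,3,"s5c")
E
```

```text
t5.97 p [0.5591 0.1841 0.1412] yaw of y 89.9 open 49.9 F [-0.1 -0.5  1. ] q [ 0.26  0.06  1.42 -0.    1.66 -1.31]
d [-2.1  2.  61.2]
```

View pics/s5c.png

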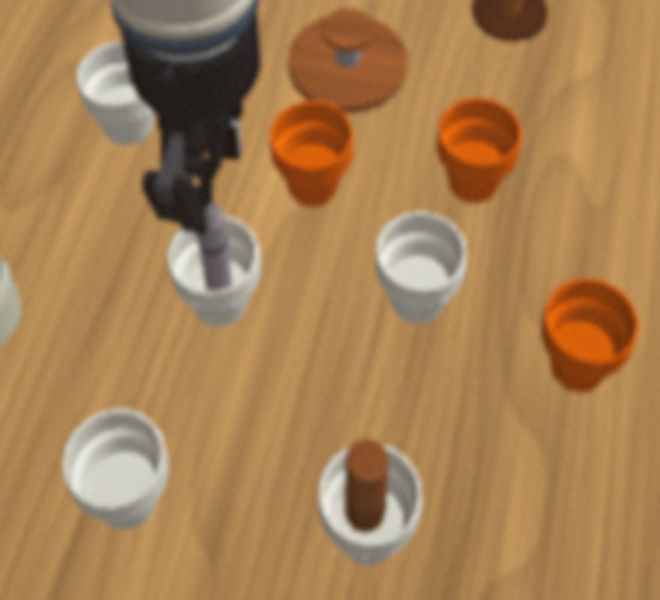

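The fingers straddle the setter top; descending and gripping.

>>> step_arm(commands=[{"dx": -1,"dy": 0,"dz": 20,"spin": 0,"hand": 50},{"dx": -1,"dy": 0,"dz": 45,"spin": 0,"hand": 50},{"dx": -1,"dy": 0,"dz": 63,"spin": 0,"hand": 50},{"dx": -1,"dy": 0,"dz": 63,"spin": 0,"hand": 10},{"dx": -1,"dy": 0,"dz": 63,"spin": 0,"hand": 10}], grip_force=60)

```text
time_s: 6.65
position: [0.5617, 0.1855, 0.0811]
orientation: [0.0, 1.0, 0.0, 0.001]
ft_force: [-0.3, -0.3, -1.9]
opening: 0.0187
```

>>> step_arm(commands=[{"dx": 0,"dy": 0,"dz": 0,"spin": 0,"hand": 10},{"dx": 0,"dy": 0,"dz": -20,"spin": 0,"hand": 10},{"dx": 0,"dy": 0,"dz": -60,"spin": 0,"hand": 10},{"dx": 0,"dy": 0,"dz": -110,"spin": 0,"hand": 10},{"dx": 0,"dy": 0,"dz": -130,"spin": 0,"hand": 10}])

```text
time_s: 7.28
position: [0.5626, 0.186, 0.2161]
orientation: [-0.0, 1.0, 0.001, 0.004]
ft_force: [0.4, 0.5, -1.0]
opening: 0.0184
```

```bash
python3 g.py 0.565 -0.265 0.21; python3 - <<'E'
from h import *
im=snap("side","s6");crop(im,160,380,120,320,3,"s6c")
E
```

```text
t7.28 p [0.5626 0.186  0.2161] yaw of y 90.0 open 18.4 F [ 0.4  0.5 -1. ] q [ 0.26  0.06  1.29  0.    1.78 -1.31]
d [  -2.3 -451.     5.2]
```

View pics/s6c.png

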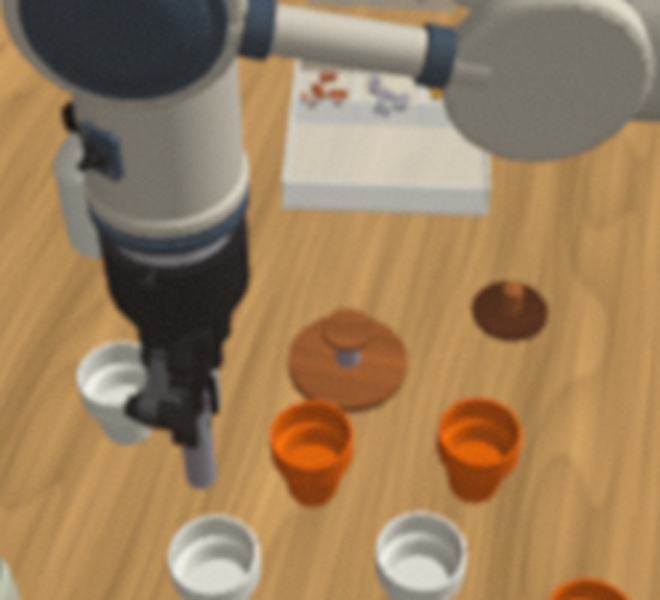

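>>> step_arm(commands=[{"dx": 0,"dy": -57,"dz": 0,"spin": 0,"hand": 10},{"dx": 0,"dy": -114,"dz": 0,"spin": 0,"hand": 10},{"dx": 0,"dy": -171,"dz": 0,"spin": 0,"hand": 10},{"dx": 0,"dy": -228,"dz": 0,"spin": 0,"hand": 10},{"dx": 0,"dy": -285,"dz": 0,"spin": 0,"hand": 10}])

```text
time_s: 7.95
position: [0.5607, -0.1011, 0.2086]
orientation: [-0.0, 1.0, 0.0, -0.001]
ft_force: [1.4, 0.1, -0.7]
opening: 0.0186
```

>>> step_arm(commands=[{"dx": 0,"dy": -57,"dz": 0,"spin": 0,"hand": 10},{"dx": 0,"dy": -114,"dz": 0,"spin": 0,"hand": 10},{"dx": 0,"dy": -171,"dz": 20,"spin": 0,"hand": 10},{"dx": 0,"dy": -171,"dz": 70,"spin": 0,"hand": 10},{"dx": 0,"dy": -171,"dz": 110,"spin": 0,"hand": 10}])

```text
time_s: 8.57
position: [0.56, -0.271, 0.0962]
orientation: [0.001, 1.0, 0.001, -0.002]
ft_force: [0.2, 0.5, -1.5]
opening: 0.0185
```

```bash
python3 g.py 0.56 -0.27 0.059; python3 - <<'E'
from h import *
im=snap("side","s7");crop(im,160,380,80,280,3,"s7c")
E
```

```text
t8.57 p [ 0.56   -0.271   0.0962] yaw of y 89.9 open 18.5 F [ 0.2  0.5 -1.5] q [-0.51  0.17  1.39  0.    1.59 -2.07]
d [-0.1  0.9 37.2]
```

View pics/s7c.png

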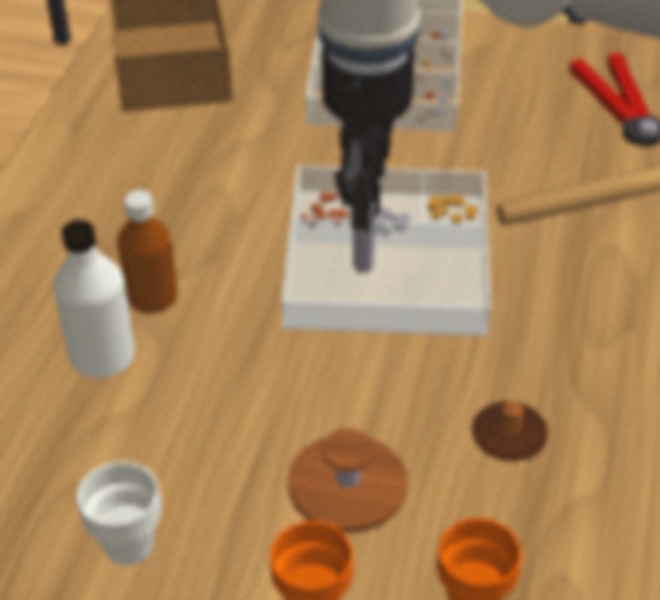

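The setter is above the bay at about (281,165); lowering to the floor and releasing.

>>> step_arm(commands=[{"dx": 0,"dy": 0,"dz": 20,"spin": 0,"hand": 10},{"dx": 0,"dy": 0,"dz": 34,"spin": 0,"hand": 10},{"dx": 0,"dy": 0,"dz": 40,"spin": 0,"hand": 10},{"dx": 0,"dy": 0,"dz": 40,"spin": 0,"hand": 10}])

```text
time_s: 9.12
position: [0.5617, -0.2704, 0.0608]
orientation: [-0.0, 1.0, -0.0, 0.0]
ft_force: [-0.4, -0.8, -0.8]
opening: 0.0185
```

>>> step_arm(commands=[{"dx": 0,"dy": 0,"dz": 0,"spin": 0,"hand": 50},{"dx": 0,"dy": 0,"dz": 0,"spin": 0,"hand": 50},{"dx": 0,"dy": 0,"dz": -30,"spin": 0,"hand": 50},{"dx": 0,"dy": 0,"dz": -80,"spin": 0,"hand": 50},{"dx": 0,"dy": 0,"dz": -130,"spin": 0,"hand": 50}])

```text
time_s: 9.75
position: [0.5613, -0.2704, 0.1921]
orientation: [-0.0, 1.0, -0.0, 0.0]
ft_force: [0.5, 0.3, 0.5]
opening: 0.0498
```

```bash
python3 g.py 0.425 0.318 0.185; python3 - <<'E'
from h import *
im=snap("side","s8");crop(im,160,380,80,280,3,"s8c")
E
```

```text
t9.75 p [ 0.5613 -0.2704  0.1921] yaw of y 90.0 open 49.8 F [0.5 0.3 0.5] q [-0.5   0.15  1.24  0.    1.75 -2.07]
d [136.2 588.4   7. ]
```

View pics/s8c.png

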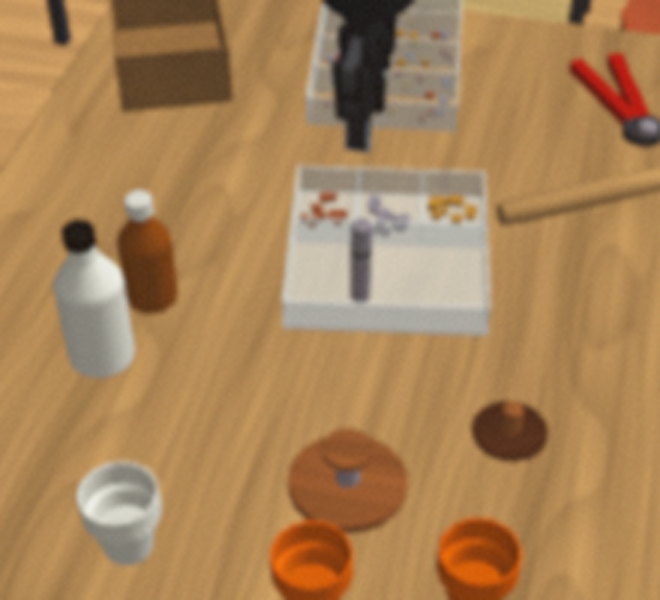

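The setter stands in the bay at (280,168). Next the burnisher.

>>> step_arm(commands=[{"dx": 12,"dy": 54,"dz": 0,"spin": 0,"hand": 55},{"dx": 25,"dy": 108,"dz": 0,"spin": 0,"hand": 55},{"dx": 37,"dy": 162,"dz": 0,"spin": 0,"hand": 55},{"dx": 50,"dy": 216,"dz": 0,"spin": 0,"hand": 55},{"dx": 62,"dy": 270,"dz": 0,"spin": 0,"hand": 55}])

```text
time_s: 10.42
position: [0.4989, 0.0011, 0.191]
orientation: [0.0, 1.0, -0.0, 0.001]
ft_force: [-0.7, 1.2, 0.4]
opening: 0.0549
```

>>> step_arm(commands=[{"dx": 12,"dy": 54,"dz": 0,"spin": 0,"hand": 55},{"dx": 25,"dy": 108,"dz": 0,"spin": 0,"hand": 55},{"dx": 37,"dy": 162,"dz": 0,"spin": 0,"hand": 55},{"dx": 50,"dy": 216,"dz": 0,"spin": 0,"hand": 55},{"dx": 62,"dy": 270,"dz": 0,"spin": 0,"hand": 55}])

```text
time_s: 11.05
position: [0.4368, 0.2714, 0.1911]
orientation: [-0.0, 1.0, 0.0, 0.001]
ft_force: [0.9, -0.1, -0.3]
opening: 0.0551
```

```bash
python3 g.py 0.4245 0.3185 0.15
```

```text
t11.05 p [0.4368 0.2714 0.1911] yaw of y 90.0 open 55.1 F [ 0.9 -0.1 -0.3] q [ 0.49 -0.15  1.53 -0.    1.75 -1.08]
d [12.4 47.1 41.1]
```

>>> step_arm(commands=[{"dx": 13,"dy": 47,"dz": 0,"spin": 0,"hand": 55},{"dx": 13,"dy": 47,"dz": 30,"spin": 0,"hand": 55},{"dx": 13,"dy": 47,"dz": 48,"spin": 0,"hand": 55},{"dx": 13,"dy": 47,"dz": 48,"spin": 0,"hand": 55}])

```text
time_s: 11.55
position: [0.4237, 0.3156, 0.1406]
orientation: [0.0, 1.0, -0.001, -0.001]
ft_force: [-0.3, 0.7, -0.8]
opening: 0.055
```

```bash
python3 g.py 0.4245 0.3185 0.08; python3 - <<'E'
from h import *
im=snap("side","s9");crop(im,160,380,220,420,3,"s9c")
E
```

```text
t11.55 p [0.4237 0.3156 0.1406] yaw of y 90.0 open 55.0 F [-0.3  0.7 -0.8] q [ 0.58 -0.1   1.58 -0.    1.66 -0.99]
d [-0.9  3.  60.6]
```

View pics/s9c.png

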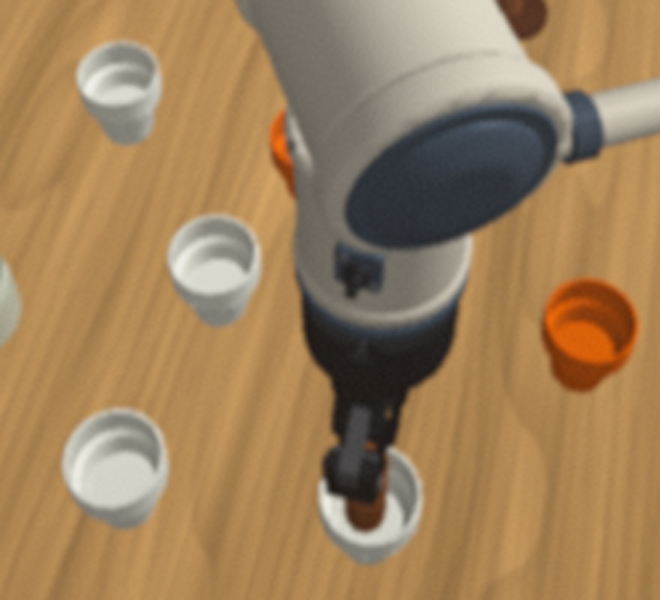

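Aligned with the burnisher; descending and gripping.

>>> step_arm(commands=[{"dx": 0,"dy": 1,"dz": 20,"spin": 0,"hand": 55},{"dx": 0,"dy": 1,"dz": 45,"spin": 0,"hand": 55},{"dx": 0,"dy": 1,"dz": 62,"spin": 0,"hand": 55},{"dx": 0,"dy": 1,"dz": 62,"spin": 0,"hand": 15},{"dx": 0,"dy": 1,"dz": 62,"spin": 0,"hand": 15}])

```text
time_s: 12.22
position: [0.4248, 0.3177, 0.0811]
orientation: [0.0, 1.0, 0.0, 0.001]
ft_force: [0.1, -0.5, -1.2]
opening: 0.0245
```

>>> step_arm(commands=[{"dx": 0,"dy": 0,"dz": 0,"spin": 0,"hand": 15},{"dx": 0,"dy": 0,"dz": -20,"spin": 0,"hand": 15},{"dx": 0,"dy": 0,"dz": -60,"spin": 0,"hand": 15},{"dx": 0,"dy": 0,"dz": -110,"spin": 0,"hand": 15},{"dx": 0,"dy": 0,"dz": -130,"spin": 0,"hand": 15}])

```text
time_s: 12.85
position: [0.4253, 0.3183, 0.2161]
orientation: [-0.0, 1.0, 0.002, 0.003]
ft_force: [-0.6, 0.1, 0.1]
opening: 0.0243
```

```bash
python3 g.py 0.50 -0.285 0.21; python3 - <<'E'
from h import *
im=snap("side","s10");crop(im,160,380,220,420,3,"s10c")
E
```

```text
t12.85 p [0.4253 0.3183 0.2161] yaw of y 90.0 open 24.3 F [-0.6  0.1  0.1] q [ 0.58 -0.1   1.45  0.    1.79 -0.99]
d [ -74.5 -603.3    4. ]
```

View pics/s10c.png

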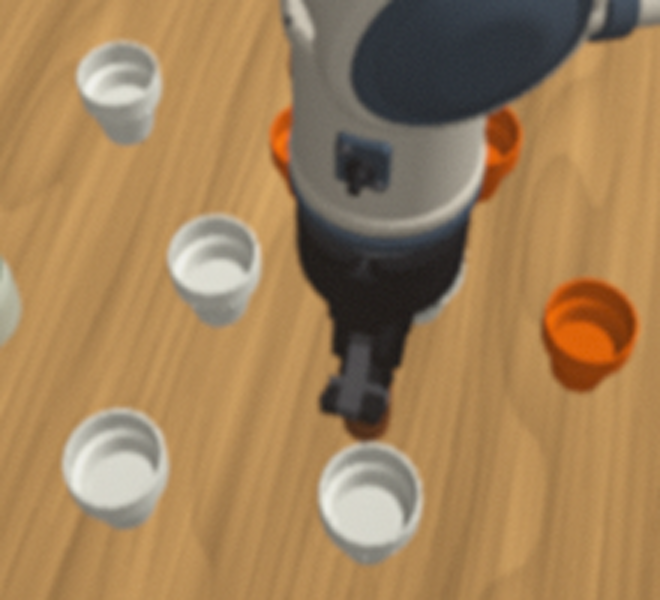

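>>> step_arm(commands=[{"dx": -6,"dy": -55,"dz": 0,"spin": 0,"hand": 15},{"dx": -12,"dy": -110,"dz": 0,"spin": 0,"hand": 15},{"dx": -18,"dy": -165,"dz": 0,"spin": 0,"hand": 15},{"dx": -24,"dy": -220,"dz": 0,"spin": 0,"hand": 15},{"dx": -30,"dy": -275,"dz": 0,"spin": 0,"hand": 15}])

```text
time_s: 13.52
position: [0.4539, 0.0409, 0.2093]
orientation: [-0.0, 1.0, -0.0, -0.001]
ft_force: [0.4, 0.1, -0.6]
opening: 0.0246
```

>>> step_arm(commands=[{"dx": -6,"dy": -55,"dz": 0,"spin": 0,"hand": 15},{"dx": -12,"dy": -110,"dz": 0,"spin": 0,"hand": 15},{"dx": -18,"dy": -165,"dz": 0,"spin": 0,"hand": 15},{"dx": -24,"dy": -220,"dz": 0,"spin": 0,"hand": 15},{"dx": -30,"dy": -275,"dz": 0,"spin": 0,"hand": 15}])

```text
time_s: 14.15
position: [0.484, -0.2341, 0.2092]
orientation: [0.0, 1.0, 0.0, -0.001]
ft_force: [0.6, 0.7, 0.4]
opening: 0.0249
```

```bash
python3 g.py 0.487 -0.29 0.059
```

```text
t14.15 p [ 0.484  -0.2341  0.2092] yaw of y 90.0 open 24.9 F [0.6 0.7 0.4] q [-0.51 -0.08  1.44  0.    1.78 -2.08]
d [ -3.1 -56.  150.2]
```

>>> step_arm(commands=[{"dx": -3,"dy": -50,"dz": 0,"spin": 0,"hand": 15},{"dx": -3,"dy": -56,"dz": 45,"spin": 0,"hand": 15},{"dx": -3,"dy": -56,"dz": 95,"spin": 0,"hand": 15},{"dx": -3,"dy": -56,"dz": 130,"spin": 0,"hand": 15},{"dx": -3,"dy": -56,"dz": 140,"spin": 0,"hand": 15}])

```text
time_s: 14.78
position: [0.4855, -0.2872, 0.0662]
orientation: [-0.0, 1.0, 0.002, -0.003]
ft_force: [-0.7, -0.4, 0.2]
opening: 0.0242
```

>>> step_arm(commands=[{"dx": 0,"dy": 0,"dz": 7,"spin": 0,"hand": 15},{"dx": 0,"dy": 0,"dz": 7,"spin": 0,"hand": 15}])

```text
time_s: 15.02
position: [0.4879, -0.2887, 0.0644]
orientation: [-0.0, 1.0, -0.0, 0.001]
ft_force: [0.3, -0.4, 0.4]
opening: 0.0243
```

```bash
python3 g.py 0.487 -0.29 0.059; python3 - <<'E'
from h import *
im=snap("side","s11");crop(im,160,380,80,280,3,"s11c")
E
```

```text
t15.03 p [ 0.4879 -0.2887  0.0644] yaw of y 90.0 open 24.3 F [ 0.3 -0.4  0.4] q [-0.59  0.03  1.59 -0.    1.52 -2.17]
d [ 0.9 -1.3  5.4]
```

View pics/s11c.png

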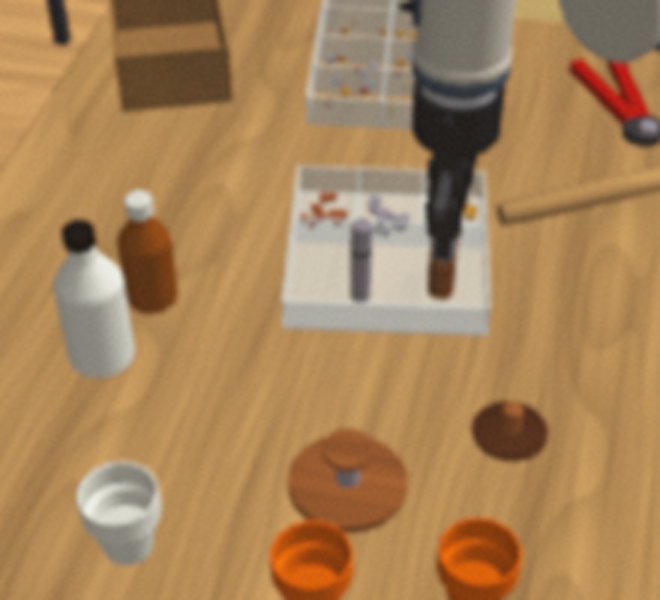

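>>> step_arm(commands=[{"dx": 0,"dy": 0,"dz": 5,"spin": 0,"hand": 15},{"dx": 0,"dy": 0,"dz": 5,"spin": 0,"hand": 15},{"dx": 0,"dy": 0,"dz": 5,"spin": 0,"hand": 55},{"dx": 0,"dy": 0,"dz": 5,"spin": 0,"hand": 55},{"dx": 0,"dy": 0,"dz": -15,"spin": 0,"hand": 55}])

```text
time_s: 15.7
position: [0.4864, -0.2878, 0.0771]
orientation: [-0.0, 1.0, 0.001, -0.002]
ft_force: [0.6, -0.6, 0.4]
opening: 0.0549
```

>>> step_arm(commands=[{"dx": 0,"dy": 0,"dz": -50,"spin": 0,"hand": 55},{"dx": 0,"dy": 10,"dz": -100,"spin": 0,"hand": 80},{"dx": -18,"dy": 60,"dz": -120,"spin": 0,"hand": 80},{"dx": -36,"dy": 110,"dz": -120,"spin": 0,"hand": 80},{"dx": -60,"dy": 160,"dz": -120,"spin": 0,"hand": 80}])

```text
time_s: 16.32
position: [0.548, -0.1272, 0.2011]
orientation: [0.0, 1.0, -0.001, 0.002]
ft_force: [-0.4, -0.9, -0.3]
opening: 0.0798
```

```bash
python3 g.py 0.6767 0.055 0.12; python3 - <<'E'
from h import *
im=snap("side","s12");crop(im,160,380,80,280,3,"s12c")
E
```

```text
t16.32 p [ 0.548  -0.1272  0.2011] yaw of y 90.0 open 79.8 F [-0.4 -0.9 -0.3] q [-0.29 -0.02  1.39 -0.    1.76 -1.86]
d [-128.2  182.4   81.4]
```

View pics/s12c.png

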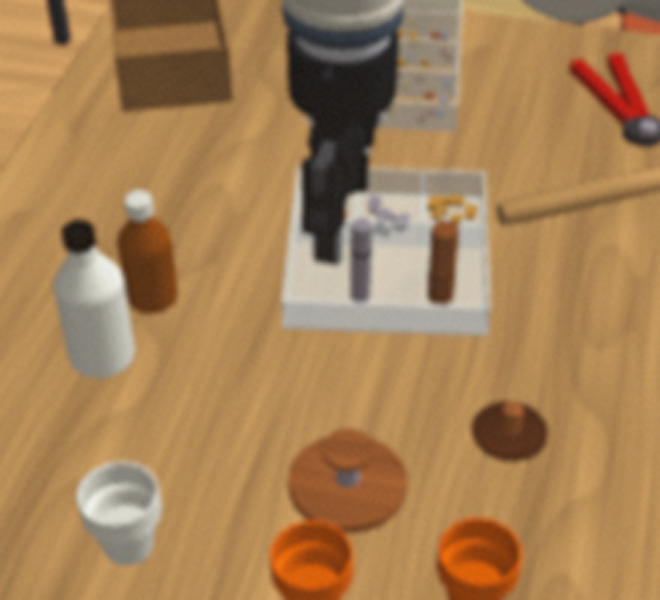

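Both tools stand in the bay: setter (280,168), burnisher (307,168). Now cup A at (200,250).

>>> step_arm(commands=[{"dx": -25,"dy": 55,"dz": 0,"spin": 0,"hand": 82},{"dx": -65,"dy": 100,"dz": 0,"spin": 0,"hand": 82},{"dx": -100,"dy": 145,"dz": 20,"spin": 0,"hand": 82},{"dx": -128,"dy": 181,"dz": 60,"spin": 0,"hand": 82},{"dx": -128,"dy": 181,"dz": 82,"spin": 0,"hand": 82}])

```text
time_s: 17.0
position: [0.6758, 0.0557, 0.1138]
orientation: [-0.002, 1.0, 0.0, -0.001]
ft_force: [-0.5, -1.1, -1.3]
opening: 0.0816
```

>>> step_arm(commands=[{"dx": 0,"dy": 0,"dz": 0,"spin": 0,"hand": 82}])

```text
time_s: 17.12
position: [0.6745, 0.0529, 0.1144]
orientation: [-0.0, 1.0, -0.0, -0.002]
ft_force: [-0.4, -0.8, -0.2]
opening: 0.0819
```

```bash
python3 g.py 0.6767 0.055 0.043; python3 - <<'E'
from h import *
im=snap("side","s13");crop(im,130,290,180,320,4,"s13c")
im=snap("top","t13");crop(im,180,330,110,230,4,"t13c")
E
```

```text
t17.12 p [0.6745 0.0529 0.1144] yaw of y 90.1 open 81.9 F [-0.4 -0.8 -0.2] q [ 0.03  0.31  1.19 -0.    1.65 -1.54]
d [-2.6  2.1 71.4]
```

View pics/s13c.png

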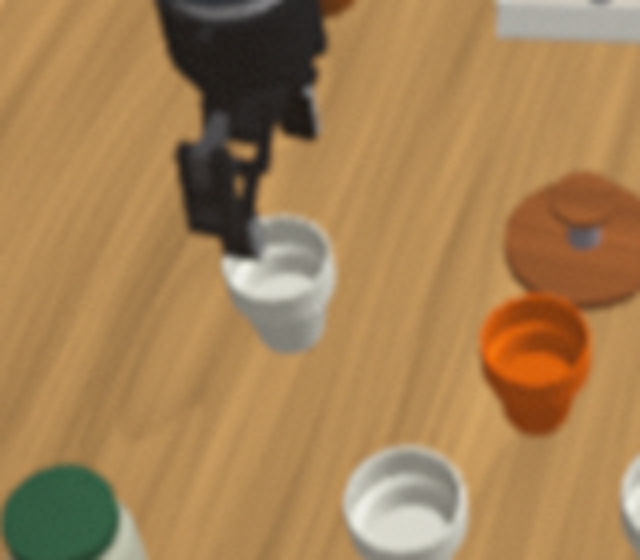

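>>> step_arm(commands=[{"dx": 0,"dy": 1,"dz": 20,"spin": 0,"hand": 82},{"dx": 0,"dy": 1,"dz": 50,"spin": 0,"hand": 82},{"dx": 0,"dy": 1,"dz": 72,"spin": 0,"hand": 82},{"dx": 0,"dy": 1,"dz": 76,"spin": 0,"hand": 82},{"dx": 0,"dy": 1,"dz": 76,"spin": 0,"hand": 82}])

```text
time_s: 17.85
position: [0.6756, 0.0535, 0.0407]
orientation: [0.0, 1.0, 0.0, 0.0]
ft_force: [-0.1, -0.5, 0.1]
opening: 0.0816
```

>>> step_arm(commands=[{"dx": 0,"dy": 0,"dz": 0,"spin": 0,"hand": 50},{"dx": 0,"dy": 0,"dz": 0,"spin": 0,"hand": 50},{"dx": 0,"dy": 0,"dz": 0,"spin": 0,"hand": 50}], grip_force=40)

```text
time_s: 18.23
position: [0.6764, 0.0537, 0.0424]
orientation: [-0.0, 1.0, 0.0, 0.002]
ft_force: [-0.5, 0.6, 6.5]
opening: 0.0601
```

```bash
python3 g.py 0.6767 0.055 0.043; python3 - <<'E'
from h import *
im=snap("side","s14");crop(im,130,290,180,320,4,"s14c")
E
```

```text
t18.23 p [0.6764 0.0537 0.0424] yaw of y 90.0 open 60.1 F [-0.5  0.6  6.5] q [ 0.03  0.34  1.28  0.    1.52 -1.54]
d [-0.3  1.3 -0.6]
```

View pics/s14c.png

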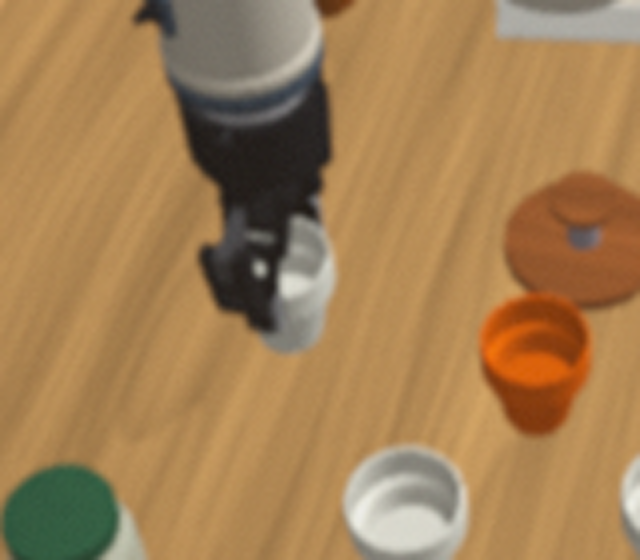

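```bash
python3 - <<'E'
from h import *
for z in (.04,.045,.05,.055): print(z,[ (proj("side",(x,y,z))-[130,180])*4 for x in (.665,.687) for y in (.085,.1)])
E
python3 g.py 0.5227 -0.048 0.14
```

```text
0.04 [array([286.37805308, 334.71318446]), array([277.41019378, 355.77812134]), array([249.98685671, 327.44064655]), array([240.69040726, 348.36372588])]
0.045 [array([285.31915746, 329.55552349]), array([276.30691575, 350.64886559]), array([248.79579942, 322.27296097]), array([239.45257212, 343.22371726])]
0.05 [array([284.25231052, 324.35913329]), array([275.19527062, 345.48071033]), array([247.59582813, 317.06659991]), array([238.20538096, 338.0448585 ])]
0.055 [array([283.17742236, 319.12357598]), array([274.07516285, 340.27321136]), array([246.38684242, 311.82112759]), array([236.94872729, 332.82670747])]
t18.27 p [0.6765 0.0537 0.0424] yaw of y 90.0 open 60.1 F [0.5 0.5 6.3] q [ 0.03  0.34  1.28  0.    1.52 -1.54]
d [ 153.5 -101.6  -98.2]
```

>>> step_arm(commands=[{"dx": 0,"dy": 0,"dz": -20,"spin": 0,"hand": 50},{"dx": 0,"dy": 0,"dz": -60,"spin": 0,"hand": 50},{"dx": 40,"dy": -25,"dz": -80,"spin": 0,"hand": 50},{"dx": 85,"dy": -55,"dz": -80,"spin": 0,"hand": 50},{"dx": 130,"dy": -85,"dz": -80,"spin": 0,"hand": 50}])

```text
time_s: 18.9
position: [0.5442, -0.0322, 0.1216]
orientation: [-0.0, 1.0, -0.0, 0.001]
ft_force: [-0.6, -1.0, -0.6]
opening: 0.0603
```

>>> step_arm(commands=[{"dx": 24,"dy": -17,"dz": 0,"spin": 0,"hand": 50},{"dx": 24,"dy": -17,"dz": 15,"spin": 0,"hand": 50},{"dx": 24,"dy": -17,"dz": 20,"spin": 0,"hand": 50},{"dx": 24,"dy": -17,"dz": 20,"spin": 0,"hand": 50},{"dx": 24,"dy": -17,"dz": 20,"spin": 0,"hand": 50}])

```text
time_s: 19.52
position: [0.5219, -0.0479, 0.1002]
orientation: [-0.001, 1.0, 0.0, -0.0]
ft_force: [0.9, 0.1, 0.3]
opening: 0.0605
```

```bash
python3 g.py 0.5227 -0.048 0.0934; python3 - <<'E'
from h import *
im=snap("side","s15");crop(im,210,350,150,290,4,"s15c")
E
```

```text
t19.52 p [ 0.5219 -0.0479  0.1002] yaw of y 90.1 open 60.5 F [0.9 0.1 0.3] q [-0.16 -0.1   1.65  0.    1.59 -1.73]
d [-0.8 -0.1  6.8]
```

View pics/s15c.png

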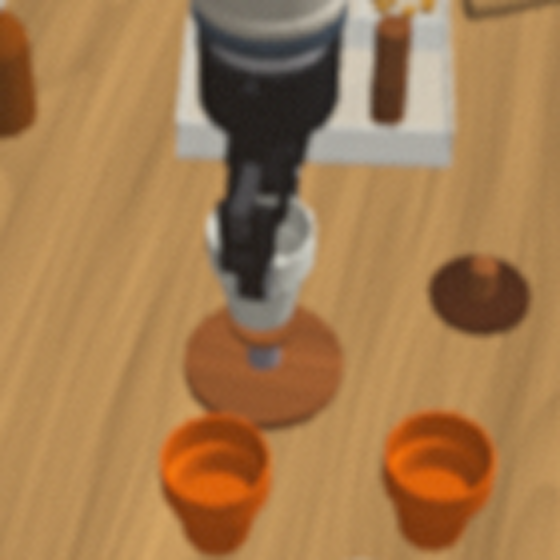

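>>> step_arm(commands=[{"dx": 0,"dy": 0,"dz": 5,"spin": 0,"hand": 50},{"dx": 0,"dy": 0,"dz": 8,"spin": 0,"hand": 50},{"dx": 0,"dy": 0,"dz": 8,"spin": 0,"hand": 50}])

```text
time_s: 19.95
position: [0.5215, -0.0484, 0.0924]
orientation: [-0.0, 1.0, 0.0, 0.0]
ft_force: [-1.1, 0.9, 0.9]
opening: 0.06
```

```bash
python3 g.py 0.5227 -0.048 0.0924
```

```text
t19.95 p [ 0.5215 -0.0484  0.0924] yaw of y 90.0 open 60.0 F [-1.1  0.9  0.9] q [-0.16 -0.1   1.66  0.    1.57 -1.73]
d [-1.2  0.4  0. ]
```

>>> step_arm(commands=[{"dx": -1,"dy": 0,"dz": 1,"spin": 0,"hand": 50},{"dx": -1,"dy": 0,"dz": 1,"spin": 0,"hand": 82},{"dx": -1,"dy": 0,"dz": 1,"spin": 0,"hand": 82},{"dx": -1,"dy": 0,"dz": 1,"spin": 0,"hand": 82},{"dx": -1,"dy": 0,"dz": -30,"spin": 0,"hand": 82}])

```text
time_s: 20.58
position: [0.5206, -0.0482, 0.1194]
orientation: [-0.0, 1.0, 0.0, -0.003]
ft_force: [0.5, -0.8, -0.7]
opening: 0.082
```

>>> step_arm(commands=[{"dx": 0,"dy": 0,"dz": -50,"spin": 0,"hand": 82},{"dx": 22,"dy": 50,"dz": -70,"spin": 0,"hand": 82},{"dx": 45,"dy": 100,"dz": -70,"spin": 0,"hand": 82},{"dx": 70,"dy": 150,"dz": -70,"spin": 0,"hand": 82},{"dx": 97,"dy": 200,"dz": -50,"spin": 0,"hand": 82}])

```text
time_s: 21.2
position: [0.4253, 0.1531, 0.1738]
orientation: [0.0, 1.0, 0.001, 0.002]
ft_force: [0.3, 0.8, -0.8]
opening: 0.0817
```

```bash
python3 g.py 0.425 0.152 0.046; python3 - <<'E'
from h import *
im=snap("top","t16");crop(im,100,290,140,280,4,"t16c")
im=snap("side","s16");crop(im,210,350,180,320,4,"s16c")
E
```

```text
t21.20 p [0.4253 0.1531 0.1738] yaw of y 90.0 open 81.7 F [ 0.3  0.8 -0.8] q [ 0.27 -0.32  1.71  0.    1.74 -1.3 ]
d [  0.8  -1.3 127.8]
```

View pics/t16c.png

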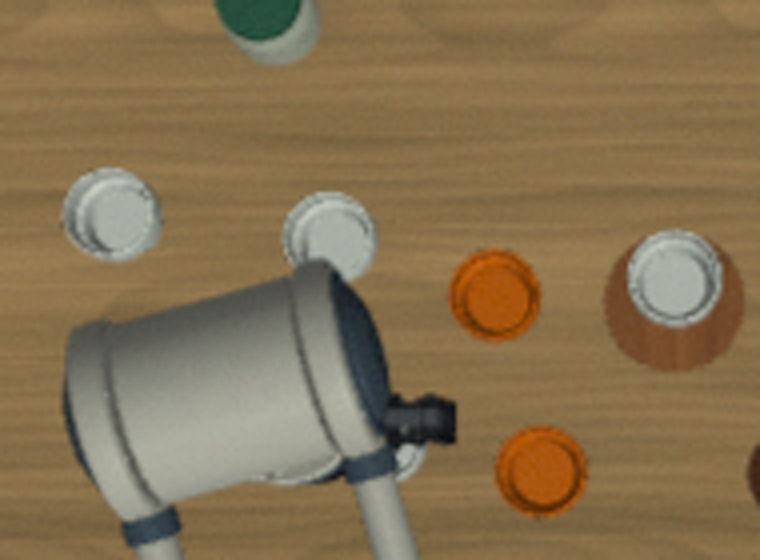

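View pics/s16c.png

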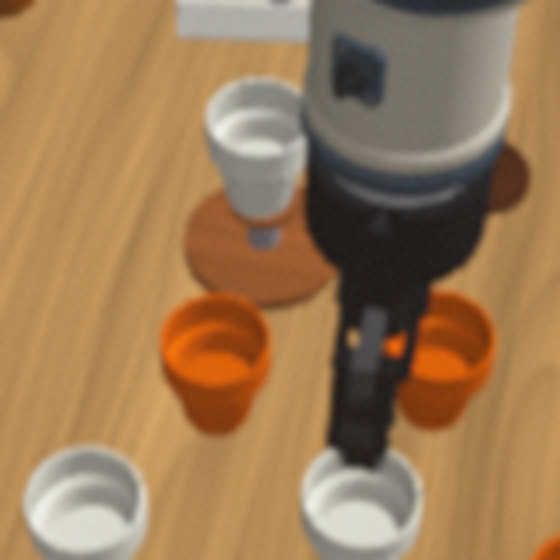

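```bash
python3 - <<'E'
from h import *
print(onz("top",(268.4,209.1),.12), onz("side",(257.5/4-.5+210,122/4-.5+180),.12))
E
```

```text
[ 0.5244971  -0.04821939  0.12      ] [ 0.52600336 -0.04399214  0.12      ]
```

>>> step_arm(commands=[{"dx": 0,"dy": -1,"dz": 40,"spin": 0,"hand": 82},{"dx": 0,"dy": -1,"dz": 80,"spin": 0,"hand": 82},{"dx": 0,"dy": -1,"dz": 115,"spin": 0,"hand": 82},{"dx": 0,"dy": -1,"dz": 126,"spin": 0,"hand": 82},{"dx": 0,"dy": -1,"dz": 126,"spin": 0,"hand": 82}])

```text
time_s: 21.92
position: [0.4254, 0.1502, 0.0464]
orientation: [0.0, 1.0, -0.0, -0.0]
ft_force: [-1.0, -0.6, 0.4]
opening: 0.0822
```

>>> step_arm(commands=[{"dx": 0,"dy": 0,"dz": 0,"spin": 0,"hand": 50},{"dx": 0,"dy": 0,"dz": 0,"spin": 0,"hand": 50},{"dx": 0,"dy": 0,"dz": 0,"spin": 0,"hand": 50}])

```text
time_s: 22.3
position: [0.4268, 0.1509, 0.0487]
orientation: [-0.0, 1.0, 0.0, 0.002]
ft_force: [0.6, 0.1, 6.6]
opening: 0.0598
```

```bash
python3 g.py 0.5225 -0.048 0.19; python3 - <<'E'
from h import *
im=snap("side","s17");crop(im,210,350,180,340,4,"s17c")
E
```

```text
t22.30 p [0.4268 0.1509 0.0487] yaw of y 90.0 open 59.8 F [0.6 0.1 6.6] q [ 0.26 -0.28  1.9  -0.    1.51 -1.31]
d [ -96.2 -198.8 -141.1]
```

View pics/s17c.png

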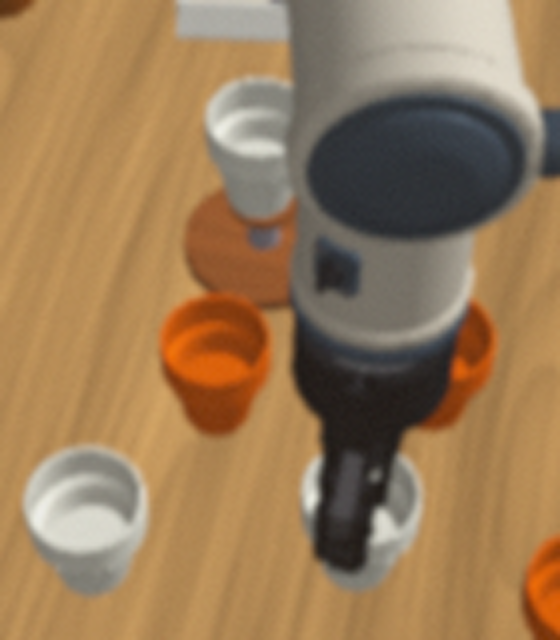

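>>> step_arm(commands=[{"dx": 0,"dy": 0,"dz": -20,"spin": 0,"hand": 50},{"dx": 0,"dy": 0,"dz": -70,"spin": 0,"hand": 50},{"dx": 0,"dy": 0,"dz": -125,"spin": 0,"hand": 50},{"dx": -20,"dy": -40,"dz": -145,"spin": 0,"hand": 50},{"dx": -45,"dy": -92,"dz": -145,"spin": 0,"hand": 50}])

```text
time_s: 22.98
position: [0.4719, 0.0585, 0.195]
orientation: [-0.002, 1.0, 0.0, 0.003]
ft_force: [1.2, 0.7, -0.5]
opening: 0.0601
```

>>> step_arm(commands=[{"dx": -25,"dy": -50,"dz": 0,"spin": 0,"hand": 50},{"dx": -53,"dy": -107,"dz": 0,"spin": 0,"hand": 50},{"dx": -53,"dy": -107,"dz": 0,"spin": 0,"hand": 50},{"dx": -53,"dy": -107,"dz": 0,"spin": 0,"hand": 50}])

```text
time_s: 23.48
position: [0.5233, -0.0485, 0.1913]
orientation: [0.0, 1.0, 0.0, -0.0]
ft_force: [0.4, 0.3, -0.7]
opening: 0.0599
```

```bash
python3 g.py 0.5247 -0.0482 0.1247; python3 - <<'E'
from h import *
im=snap("side","s18");crop(im,200,360,120,260,4,"s18c")
E
```

```text
t23.48 p [ 0.5233 -0.0485  0.1913] yaw of y 90.0 open 59.9 F [ 0.4  0.3 -0.7] q [-0.16 -0.11  1.5   0.    1.75 -1.73]
d [-1.4  0.3 66.6]
```

View pics/s18c.png

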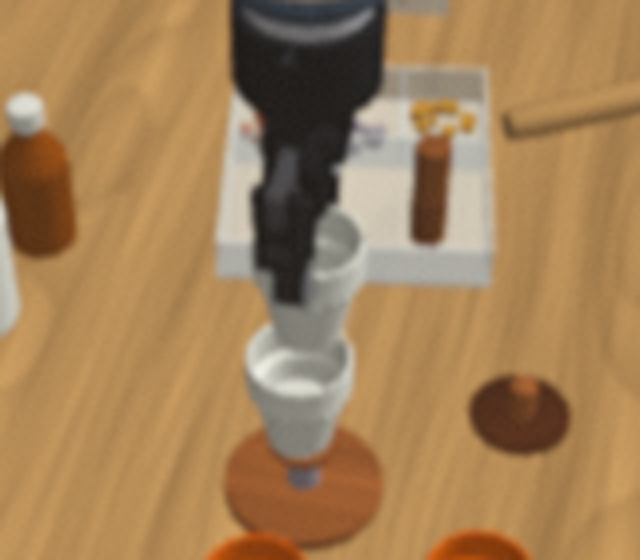

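```bash
python3 - <<'E'
from h import *
for z in (.05,.12,.143,.213): print(z,(proj("side",(.5235,-.048,z))-[200,120])*4)
print((proj("side",(.533,-.048,.213))-[200,120])*4)
E
```

```text
0.05 [300.76028064 434.55185978]
0.12 [301.34598721 355.76237258]
0.143 [301.55192517 328.05951386]
0.213 [302.22508036 237.50640135]
[284.96490573 234.6613396 ]
```

Compared with the stand axis, the held cup sits about 3 mm low in x, so I correct for that before inserting.

>>> step_arm(commands=[{"dx": -3,"dy": 0,"dz": 10,"spin": 0,"hand": 50},{"dx": -3,"dy": 0,"dz": 35,"spin": 0,"hand": 50},{"dx": -3,"dy": 0,"dz": 55,"spin": 0,"hand": 50},{"dx": -3,"dy": 0,"dz": 62,"spin": 0,"hand": 50},{"dx": -3,"dy": 0,"dz": 66,"spin": 0,"hand": 50}])

```text
time_s: 24.15
position: [0.5264, -0.0482, 0.1252]
orientation: [-0.0, 1.0, -0.0, 0.0]
ft_force: [0.2, -0.3, 4.2]
opening: 0.0604
```

>>> step_arm(commands=[{"dx": 0,"dy": 0,"dz": 0,"spin": 0,"hand": 50}])

```text
time_s: 24.28
position: [0.5267, -0.0484, 0.126]
orientation: [-0.0, 1.0, -0.0, 0.001]
ft_force: [-0.1, 0.4, -1.6]
opening: 0.0602
```

```bash
python3 g.py 0.5247 -0.0482 0.1247; python3 - <<'E'
from h import *
im=snap("side","s19");crop(im,200,360,120,260,4,"s19c")
E
```

```text
t24.27 p [ 0.5267 -0.0484  0.126 ] yaw of y 90.0 open 60.2 F [-0.1  0.4 -1.6] q [-0.16 -0.1   1.6   0.    1.63 -1.73]
d [2.  0.2 1.3]
```

View pics/s19c.png

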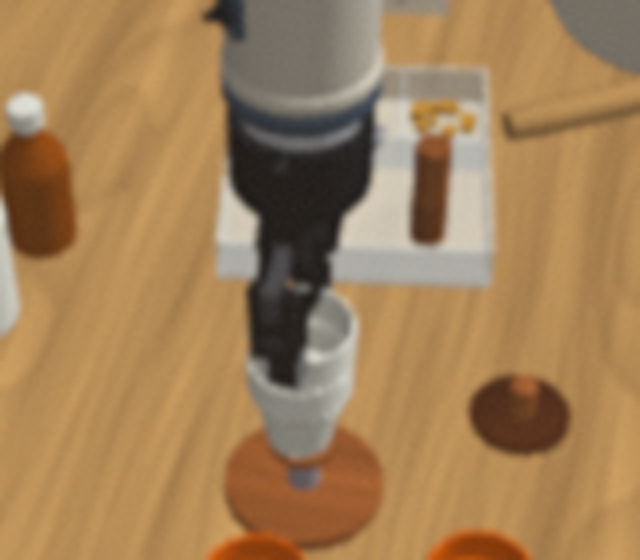

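>>> step_arm(commands=[{"dx": 0,"dy": 0,"dz": 1,"spin": 0,"hand": 66},{"dx": 0,"dy": 0,"dz": 1,"spin": 0,"hand": 82},{"dx": 0,"dy": 0,"dz": 1,"spin": 0,"hand": 82},{"dx": 0,"dy": 0,"dz": -30,"spin": 0,"hand": 82},{"dx": 0,"dy": 0,"dz": -75,"spin": 0,"hand": 82}])

```text
time_s: 24.95
position: [0.5255, -0.0483, 0.1995]
orientation: [-0.0, 1.0, 0.0, -0.002]
ft_force: [0.1, 0.0, -0.4]
opening: 0.0817
```

>>> step_arm(commands=[{"dx": -8,"dy": 55,"dz": 0,"spin": 0,"hand": 82},{"dx": -16,"dy": 110,"dz": 0,"spin": 0,"hand": 82},{"dx": -24,"dy": 165,"dz": 0,"spin": 0,"hand": 82},{"dx": -33,"dy": 215,"dz": 20,"spin": 0,"hand": 82},{"dx": -34,"dy": 236,"dz": 60,"spin": 0,"hand": 82}])

```text
time_s: 25.58
position: [0.5614, 0.1907, 0.1417]
orientation: [-0.001, 1.0, 0.001, 0.002]
ft_force: [-0.3, 0.2, -0.6]
opening: 0.0818
```

```bash
python3 g.py 0.561 0.1875 0.048; python3 - <<'E'
from h import *
im=snap("side","s20");crop(im,180,340,170,330,4,"s20c")
E
```

```text
t25.57 p [0.5614 0.1907 0.1417] yaw of y 90.2 open 81.8 F [-0.3  0.2 -0.6] q [ 0.27  0.07  1.41  0.    1.66 -1.3 ]
d [ 0.9 -3.4 93.7]
```

View pics/s20c.png

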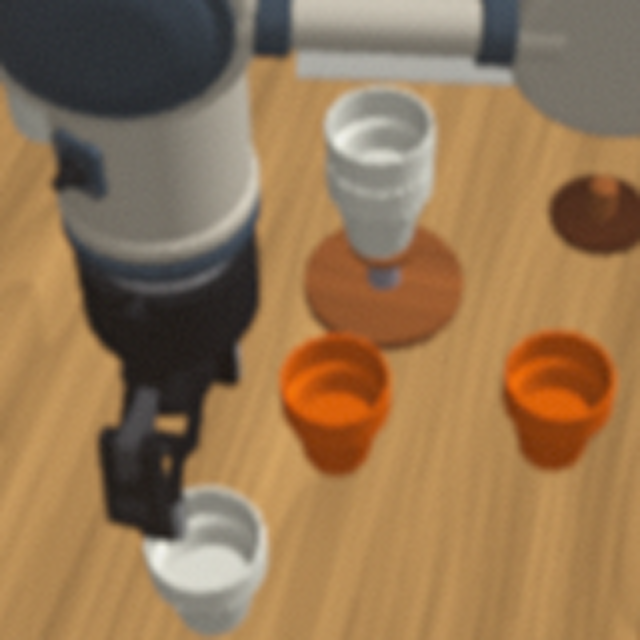

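>>> step_arm(commands=[{"dx": 1,"dy": -1,"dz": 20,"spin": 0,"hand": 82},{"dx": 1,"dy": -1,"dz": 55,"spin": 0,"hand": 82},{"dx": 1,"dy": -1,"dz": 85,"spin": 0,"hand": 82},{"dx": 1,"dy": -1,"dz": 95,"spin": 0,"hand": 82},{"dx": 1,"dy": -1,"dz": 95,"spin": 0,"hand": 82}])

```text
time_s: 26.25
position: [0.5595, 0.1858, 0.0457]
orientation: [0.0, 1.0, -0.0, 0.0]
ft_force: [0.1, -0.9, 0.4]
opening: 0.0819
```

```bash
python3 g.py 0.561 0.1875 0.047
```

```text
t26.25 p [0.5595 0.1858 0.0457] yaw of y 89.9 open 81.9 F [ 0.1 -0.9  0.4] q [ 0.26  0.11  1.54 -0.    1.49 -1.31]
d [-1.5  1.7 -1.3]
```

>>> step_arm(commands=[{"dx": 0,"dy": 0,"dz": 0,"spin": 0,"hand": 50},{"dx": 0,"dy": 0,"dz": 0,"spin": 0,"hand": 50},{"dx": 0,"dy": 0,"dz": 0,"spin": 0,"hand": 50}])

```text
time_s: 26.62
position: [0.5608, 0.1868, 0.0479]
orientation: [-0.0, 1.0, 0.0, 0.002]
ft_force: [1.1, -0.1, 6.5]
opening: 0.061
```

```bash
python3 g.py 0.5245 -0.048 0.22
```

```text
t26.62 p [0.5608 0.1868 0.0479] yaw of y 90.0 open 61.0 F [ 1.1 -0.1  6.5] q [ 0.26  0.11  1.54 -0.    1.49 -1.31]
d [  35.6 -234.7 -172.4]
```

>>> step_arm(commands=[{"dx": 0,"dy": 0,"dz": -20,"spin": 0,"hand": 50},{"dx": 0,"dy": 0,"dz": -75,"spin": 0,"hand": 50},{"dx": 0,"dy": 0,"dz": -130,"spin": 0,"hand": 50},{"dx": 5,"dy": -30,"dz": -170,"spin": 0,"hand": 50},{"dx": 13,"dy": -85,"dz": -170,"spin": 0,"hand": 50}])

```text
time_s: 27.25
position: [0.5476, 0.1022, 0.2216]
orientation: [-0.002, 1.0, 0.001, 0.004]
ft_force: [0.6, -1.4, -0.4]
opening: 0.061
```

>>> step_arm(commands=[{"dx": 8,"dy": -52,"dz": 0,"spin": 0,"hand": 50},{"dx": 16,"dy": -104,"dz": 0,"spin": 0,"hand": 50},{"dx": 23,"dy": -150,"dz": 0,"spin": 0,"hand": 50},{"dx": 23,"dy": -150,"dz": 0,"spin": 0,"hand": 50},{"dx": 23,"dy": -150,"dz": 0,"spin": 0,"hand": 50}])

```text
time_s: 27.88
position: [0.5234, -0.048, 0.2161]
orientation: [0.0, 1.0, 0.0, 0.0]
ft_force: [-0.1, 0.8, -1.0]
opening: 0.0609
```

```bash
python3 g.py 0.5245 -0.0482 0.150; python3 - <<'E'
from h import *
im=snap("side","s21");crop(im,200,360,100,260,4,"s21c")
E
```

```text
t27.88 p [ 0.5234 -0.048   0.2161] yaw of y 90.0 open 60.9 F [-0.1  0.8 -1. ] q [-0.16 -0.11  1.46  0.    1.79 -1.73]
d [-1.  -0.2 66.1]
```

View pics/s21c.png

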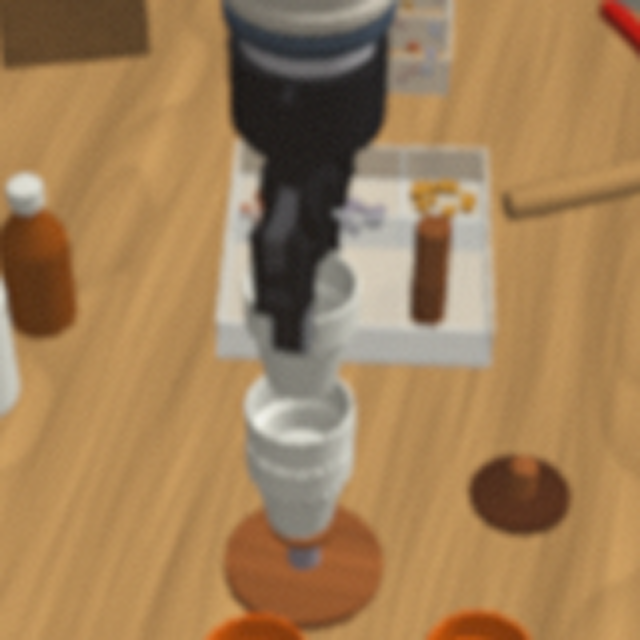

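The held cup (rim centre u≈301 in the crop) lines up with the stack (≈300). Inserting.

>>> step_arm(commands=[{"dx": 0,"dy": 0,"dz": 10,"spin": 0,"hand": 50},{"dx": 0,"dy": 0,"dz": 35,"spin": 0,"hand": 50},{"dx": 0,"dy": 0,"dz": 55,"spin": 0,"hand": 50},{"dx": 0,"dy": 0,"dz": 62,"spin": 0,"hand": 50},{"dx": 0,"dy": 0,"dz": 66,"spin": 0,"hand": 50}])

```text
time_s: 28.55
position: [0.5241, -0.0481, 0.1507]
orientation: [-0.0, 1.0, 0.0, 0.001]
ft_force: [-0.6, 1.2, 11.0]
opening: 0.0611
```

>>> step_arm(commands=[{"dx": 0,"dy": 0,"dz": 1,"spin": 0,"hand": 50}])

```text
time_s: 28.68
position: [0.5242, -0.0481, 0.1507]
orientation: [-0.0, 1.0, 0.0, 0.002]
ft_force: [-1.5, 0.4, 7.3]
opening: 0.0611
```

```bash
python3 g.py 0.5245 -0.0482 0.150; python3 - <<'E'
from h import *
im=snap("side","s22");crop(im,200,360,100,260,4,"s22c")
E
```

```text
t28.68 p [ 0.5242 -0.0481  0.1507] yaw of y 90.0 open 61.1 F [-1.5  0.4  7.3] q [-0.16 -0.11  1.57  0.    1.68 -1.73]
d [-0.3 -0.1  0.7]
```

View pics/s22c.png

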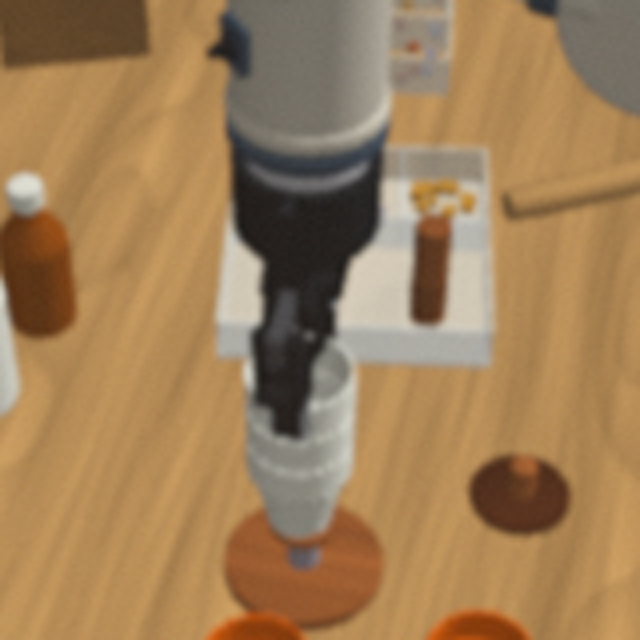

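Seated. Releasing, then the next cup N.

>>> step_arm(commands=[{"dx": 0,"dy": 0,"dz": 0,"spin": 0,"hand": 66},{"dx": 0,"dy": 0,"dz": 0,"spin": 0,"hand": 82},{"dx": 0,"dy": 0,"dz": 0,"spin": 0,"hand": 82},{"dx": 0,"dy": 0,"dz": -30,"spin": 0,"hand": 82},{"dx": 0,"dy": 0,"dz": -75,"spin": 0,"hand": 82}])

```text
time_s: 29.35
position: [0.5225, -0.0484, 0.2221]
orientation: [-0.0, 1.0, 0.0, -0.002]
ft_force: [0.5, -0.3, 0.0]
opening: 0.0822
```

>>> step_arm(commands=[{"dx": 15,"dy": 54,"dz": 0,"spin": 0,"hand": 82},{"dx": 30,"dy": 108,"dz": 0,"spin": 0,"hand": 82},{"dx": 45,"dy": 162,"dz": 0,"spin": 0,"hand": 82},{"dx": 60,"dy": 216,"dz": 20,"spin": 0,"hand": 82},{"dx": 75,"dy": 270,"dz": 50,"spin": 0,"hand": 82}])

```text
time_s: 29.98
position: [0.4484, 0.2225, 0.1743]
orientation: [0.0, 1.0, 0.001, 0.001]
ft_force: [0.9, 0.1, -0.5]
opening: 0.082
```

>>> step_arm(commands=[{"dx": 15,"dy": 54,"dz": 20,"spin": 0,"hand": 82},{"dx": 28,"dy": 98,"dz": 40,"spin": 0,"hand": 82},{"dx": 28,"dy": 98,"dz": 50,"spin": 0,"hand": 82},{"dx": 28,"dy": 98,"dz": 50,"spin": 0,"hand": 82}])

```text
time_s: 30.48
position: [0.4202, 0.318, 0.1227]
orientation: [-0.0, 1.0, -0.001, -0.001]
ft_force: [0.3, -0.1, 0.4]
opening: 0.0818
```

```bash
python3 g.py 0.4215 0.320 0.047; python3 - <<'E'
from h import *
im=snap("side","s23");crop(im,200,360,170,320,4,"s23c");crop(im,220,340,310,420,4,"s23d")
E
```

```text
t30.48 p [0.4202 0.318  0.1227] yaw of y 90.0 open 81.8 F [ 0.3 -0.1  0.4] q [ 0.58 -0.1   1.61 -0.    1.63 -0.99]
d [-1.4  2.1 75.7]
```

View pics/s23.png

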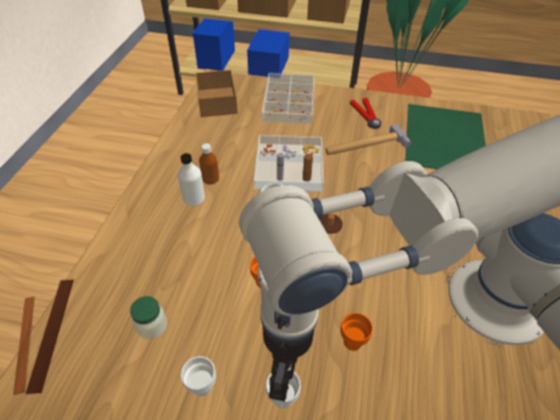

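View pics/s23d.png

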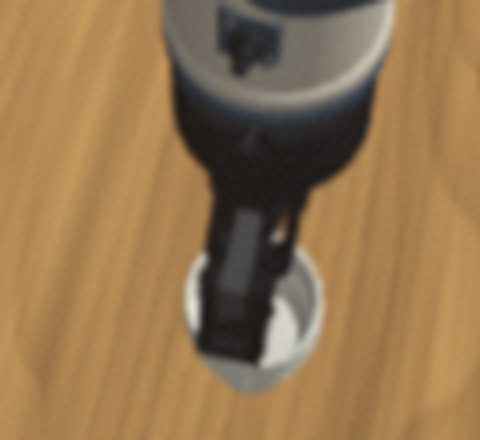

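>>> step_arm(commands=[{"dx": 0,"dy": 0,"dz": 20,"spin": 0,"hand": 82},{"dx": 0,"dy": 0,"dz": 50,"spin": 0,"hand": 82},{"dx": 0,"dy": 0,"dz": 72,"spin": 0,"hand": 82},{"dx": 0,"dy": 0,"dz": 77,"spin": 0,"hand": 82},{"dx": 0,"dy": 0,"dz": 77,"spin": 0,"hand": 82}])

```text
time_s: 31.15
position: [0.4209, 0.3182, 0.0468]
orientation: [0.0, 1.0, -0.0, 0.0]
ft_force: [0.1, -0.3, 0.4]
opening: 0.0819
```

>>> step_arm(commands=[{"dx": 0,"dy": 0,"dz": 0,"spin": 0,"hand": 50},{"dx": 0,"dy": 0,"dz": 0,"spin": 0,"hand": 50},{"dx": 0,"dy": 0,"dz": 0,"spin": 0,"hand": 50}])

```text
time_s: 31.52
position: [0.4214, 0.3191, 0.0486]
orientation: [-0.0, 1.0, 0.001, 0.001]
ft_force: [-0.7, -0.9, 6.2]
opening: 0.0603
```

```bash
python3 g.py 0.5245 -0.048 0.245
```

```text
t31.52 p [0.4214 0.3191 0.0486] yaw of y 90.0 open 60.3 F [-0.7 -0.9  6.2] q [ 0.58 -0.06  1.71 -0.    1.49 -0.99]
d [-103.5 -366.9 -196.6]
```

>>> step_arm(commands=[{"dx": 0,"dy": 0,"dz": -20,"spin": 0,"hand": 50},{"dx": 0,"dy": 0,"dz": -75,"spin": 0,"hand": 50},{"dx": -10,"dy": -35,"dz": -120,"spin": 0,"hand": 50},{"dx": -20,"dy": -70,"dz": -165,"spin": 0,"hand": 50},{"dx": -31,"dy": -110,"dz": -196,"spin": 0,"hand": 50}])

```text
time_s: 32.15
position: [0.4519, 0.2079, 0.2467]
orientation: [-0.001, 1.0, 0.001, 0.002]
ft_force: [0.6, -0.5, -0.3]
opening: 0.0604
```

>>> step_arm(commands=[{"dx": -15,"dy": -53,"dz": 0,"spin": 0,"hand": 50},{"dx": -30,"dy": -106,"dz": 0,"spin": 0,"hand": 50},{"dx": -45,"dy": -160,"dz": 0,"spin": 0,"hand": 50},{"dx": -60,"dy": -212,"dz": 0,"spin": 0,"hand": 50},{"dx": -73,"dy": -257,"dz": 0,"spin": 0,"hand": 50}])

```text
time_s: 32.78
position: [0.5247, -0.0503, 0.244]
orientation: [0.0, 1.0, -0.0, 0.001]
ft_force: [0.3, -0.1, -0.9]
opening: 0.0606
```

>>> step_arm(commands=[{"dx": 0,"dy": 0,"dz": 0,"spin": 0,"hand": 50},{"dx": 0,"dy": 0,"dz": 0,"spin": 0,"hand": 50}])

```text
time_s: 33.02
position: [0.5245, -0.0479, 0.2435]
orientation: [0.0, 1.0, 0.0, 0.0]
ft_force: [-1.2, 0.6, 0.0]
opening: 0.0602
```

```bash
python3 g.py 0.5242 -0.0482 0.1766; python3 - <<'E'
from h import *
im=snap("side","s24");crop(im,200,360,100,260,4,"s24c")
E
```

```text
t33.02 p [ 0.5245 -0.0479  0.2435] yaw of y 90.0 open 60.2 F [-1.2  0.6  0. ] q [-0.16 -0.1   1.4   0.    1.84 -1.73]
d [ 0.3 -0.3 66.9]
```

View pics/s24c.png

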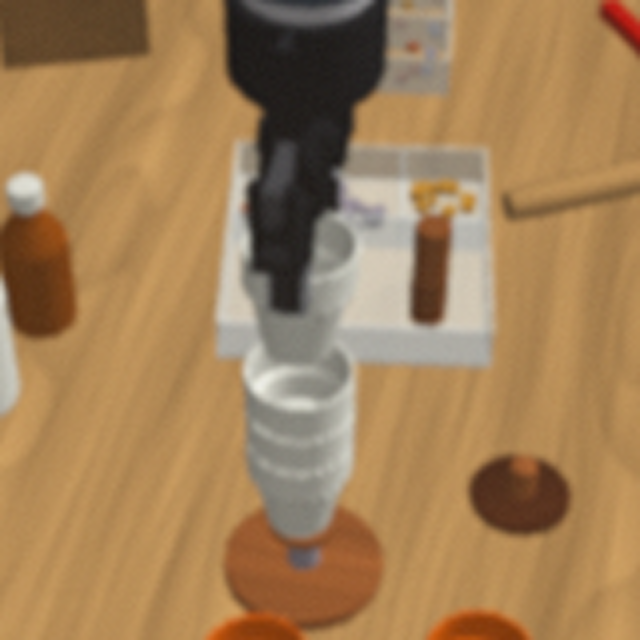

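Aligned (held rim ≈300, stack ≈300 in the crop). Inserting.

>>> step_arm(commands=[{"dx": 0,"dy": 0,"dz": 10,"spin": 0,"hand": 50},{"dx": 0,"dy": 0,"dz": 35,"spin": 0,"hand": 50},{"dx": 0,"dy": 0,"dz": 55,"spin": 0,"hand": 50},{"dx": 0,"dy": 0,"dz": 62,"spin": 0,"hand": 50},{"dx": 0,"dy": 0,"dz": 67,"spin": 0,"hand": 50}])

```text
time_s: 33.7
position: [0.5253, -0.0485, 0.1778]
orientation: [-0.0, 1.0, -0.001, 0.002]
ft_force: [-1.6, -0.4, 15.5]
opening: 0.0602
```

>>> step_arm(commands=[{"dx": 0,"dy": 0,"dz": 0,"spin": 0,"hand": 50}])

```text
time_s: 33.83
position: [0.5253, -0.0485, 0.1782]
orientation: [-0.0, 1.0, -0.0, 0.002]
ft_force: [-1.3, -1.0, 5.2]
opening: 0.0598
```

```bash
python3 g.py 0.5242 -0.0482 0.1766
```

```text
t33.83 p [ 0.5253 -0.0485  0.1782] yaw of y 90.0 open 59.8 F [-1.3 -1.   5.2] q [-0.16 -0.11  1.53 -0.    1.72 -1.73]
d [1.1 0.3 1.6]
```

>>> step_arm(commands=[{"dx": 0,"dy": 0,"dz": 0,"spin": 0,"hand": 66},{"dx": 0,"dy": 0,"dz": 0,"spin": 0,"hand": 82},{"dx": 0,"dy": 0,"dz": 0,"spin": 0,"hand": 82},{"dx": 0,"dy": 0,"dz": -30,"spin": 0,"hand": 82},{"dx": 0,"dy": 0,"dz": -75,"spin": 0,"hand": 82}])

```text
time_s: 34.45
position: [0.5239, -0.0482, 0.2496]
orientation: [-0.0, 1.0, 0.0, -0.002]
ft_force: [0.9, 0.6, 0.6]
opening: 0.0821
```

>>> step_arm(commands=[{"dx": -8,"dy": 57,"dz": 0,"spin": 0,"hand": 82},{"dx": -16,"dy": 114,"dz": 0,"spin": 0,"hand": 82},{"dx": -24,"dy": 171,"dz": 0,"spin": 0,"hand": 82},{"dx": -32,"dy": 228,"dz": 15,"spin": 0,"hand": 82},{"dx": -40,"dy": 280,"dz": 40,"spin": 0,"hand": 82}])

```text
time_s: 35.08
position: [0.565, 0.2339, 0.2114]
orientation: [-0.0, 1.0, 0.0, 0.001]
ft_force: [1.0, -0.3, -0.4]
opening: 0.082
```

>>> step_arm(commands=[{"dx": -8,"dy": 52,"dz": 30,"spin": 0,"hand": 82},{"dx": -14,"dy": 102,"dz": 60,"spin": 0,"hand": 82},{"dx": -14,"dy": 104,"dz": 90,"spin": 0,"hand": 82},{"dx": -14,"dy": 104,"dz": 90,"spin": 0,"hand": 82}])

```text
time_s: 35.58
position: [0.5768, 0.3355, 0.1164]
orientation: [-0.001, 1.0, -0.002, -0.003]
ft_force: [0.2, -1.1, 0.4]
opening: 0.0819
```

```bash
python3 g.py 0.5784 0.3355 0.047; python3 - <<'E'
from h import *
im=snap("side","s25");crop(im,140,260,300,420,4,"s25c");crop(im,200,360,130,260,4,"s25d")
E
```

```text
t35.58 p [0.5768 0.3355 0.1164] yaw of y 90.1 open 81.9 F [ 0.2 -1.1  0.4] q [ 0.48  0.29  1.22 -0.    1.65 -1.1 ]
d [-2.1  0.2 69.4]
```

View pics/s25c.png

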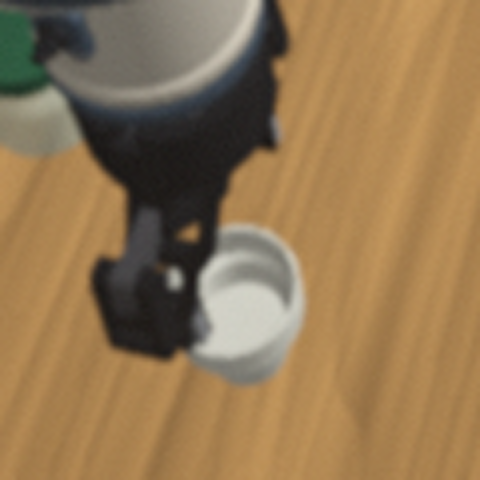

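View pics/s25d.png

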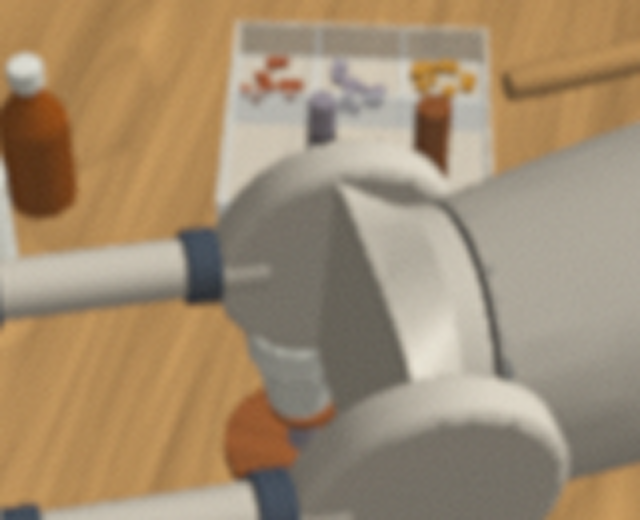

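>>> step_arm(commands=[{"dx": 0,"dy": 0,"dz": 20,"spin": 0,"hand": 82},{"dx": 0,"dy": 0,"dz": 45,"spin": 0,"hand": 82},{"dx": 0,"dy": 0,"dz": 65,"spin": 0,"hand": 82},{"dx": 0,"dy": 0,"dz": 72,"spin": 0,"hand": 82},{"dx": 0,"dy": 0,"dz": 72,"spin": 0,"hand": 82}])

```text
time_s: 36.25
position: [0.5786, 0.3354, 0.0486]
orientation: [0.0, 1.0, -0.0, -0.0]
ft_force: [0.3, -0.2, 0.4]
opening: 0.0819
```

>>> step_arm(commands=[{"dx": 0,"dy": 0,"dz": 0,"spin": 0,"hand": 50},{"dx": 0,"dy": 0,"dz": 0,"spin": 0,"hand": 50},{"dx": 0,"dy": 0,"dz": 0,"spin": 0,"hand": 50}])

```text
time_s: 36.62
position: [0.5795, 0.3362, 0.0508]
orientation: [-0.0, 1.0, 0.001, 0.002]
ft_force: [0.1, 0.3, 5.5]
opening: 0.0613
```

```bash
python3 g.py 0.5245 -0.048 0.27
```

```text
t36.62 p [0.5795 0.3362 0.0508] yaw of y 90.0 open 61.3 F [0.1 0.3 5.5] q [ 0.47  0.31  1.3  -0.    1.53 -1.1 ]
d [  54.4 -383.8 -219.9]
```

>>> step_arm(commands=[{"dx": 0,"dy": 0,"dz": -20,"spin": 0,"hand": 50},{"dx": 0,"dy": 0,"dz": -75,"spin": 0,"hand": 50},{"dx": 5,"dy": -30,"dz": -125,"spin": 0,"hand": 50},{"dx": 10,"dy": -65,"dz": -175,"spin": 0,"hand": 50},{"dx": 16,"dy": -104,"dz": -220,"spin": 0,"hand": 50}])

```text
time_s: 37.25
position: [0.562, 0.2308, 0.2718]
orientation: [-0.0, 1.0, 0.0, 0.001]
ft_force: [-0.1, -1.1, -1.1]
opening: 0.0613
```

>>> step_arm(commands=[{"dx": 8,"dy": -56,"dz": 0,"spin": 0,"hand": 50},{"dx": 16,"dy": -112,"dz": 0,"spin": 0,"hand": 50},{"dx": 24,"dy": -168,"dz": 0,"spin": 0,"hand": 50},{"dx": 32,"dy": -224,"dz": 0,"spin": 0,"hand": 50},{"dx": 39,"dy": -280,"dz": 0,"spin": 0,"hand": 50}])

```text
time_s: 37.88
position: [0.5228, -0.05, 0.2699]
orientation: [-0.0, 1.0, -0.0, 0.0]
ft_force: [0.9, 1.2, -1.5]
opening: 0.061
```

>>> step_arm(commands=[{"dx": 0,"dy": 0,"dz": 0,"spin": 0,"hand": 50},{"dx": 0,"dy": 0,"dz": 0,"spin": 0,"hand": 50}])

```text
time_s: 38.12
position: [0.5235, -0.0481, 0.2695]
orientation: [0.0, 1.0, 0.0, 0.0]
ft_force: [0.6, 0.3, -1.0]
opening: 0.061
```

```bash
python3 g.py 0.5242 -0.0482 0.2048; python3 - <<'E'
from h import *
im=snap("side","s26");crop(im,200,360,80,240,4,"s26c")
E
```

```text
t38.12 p [ 0.5235 -0.0481  0.2695] yaw of y 90.0 open 61.0 F [ 0.6  0.3 -1. ] q [-0.16 -0.1   1.35  0.    1.89 -1.73]
d [-0.6 -0.2 64.7]
```

View pics/s26c.png

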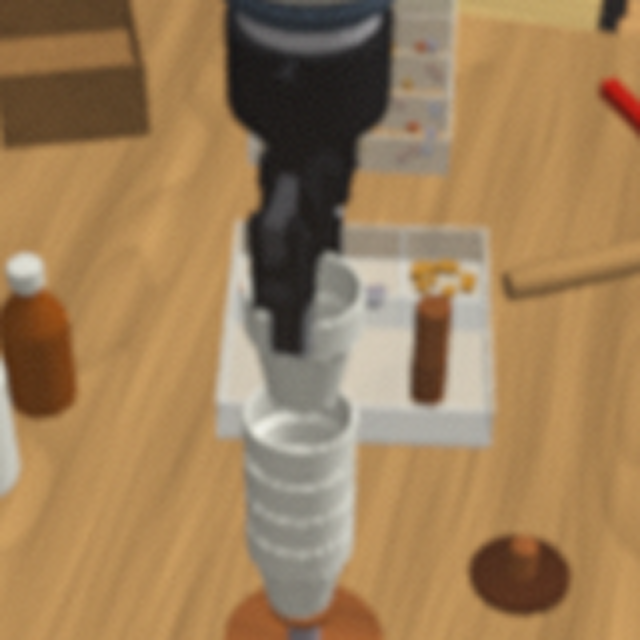

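Held rim centre ≈304, stack ≈300 in the crop, so shift +2 mm in x and insert.

>>> step_arm(commands=[{"dx": -2,"dy": 0,"dz": 10,"spin": 0,"hand": 50},{"dx": -2,"dy": 0,"dz": 35,"spin": 0,"hand": 50},{"dx": -2,"dy": 0,"dz": 53,"spin": 0,"hand": 50},{"dx": -2,"dy": 0,"dz": 61,"spin": 0,"hand": 50},{"dx": -2,"dy": 0,"dz": 65,"spin": 0,"hand": 50}])

```text
time_s: 38.8
position: [0.5266, -0.048, 0.207]
orientation: [-0.0, 1.0, -0.0, 0.003]
ft_force: [-2.1, 0.4, 18.4]
opening: 0.0614
```

>>> step_arm(commands=[{"dx": 0,"dy": 0,"dz": 0,"spin": 0,"hand": 50}])

```text
time_s: 38.92
position: [0.5267, -0.0481, 0.2074]
orientation: [-0.0, 1.0, -0.0, 0.003]
ft_force: [-1.4, -0.1, 10.2]
opening: 0.0614
```

```bash
python3 g.py 0.5242 -0.0482 0.2048; python3 - <<'E'
from h import *
im=snap("side","s27");crop(im,200,360,80,240,4,"s27c")
E
```

```text
t38.92 p [ 0.5267 -0.0481  0.2074] yaw of y 90.0 open 61.4 F [-1.4 -0.1 10.2] q [-0.16 -0.11  1.47  0.    1.77 -1.73]
d [ 2.5 -0.1  2.6]
```

View pics/s27c.png

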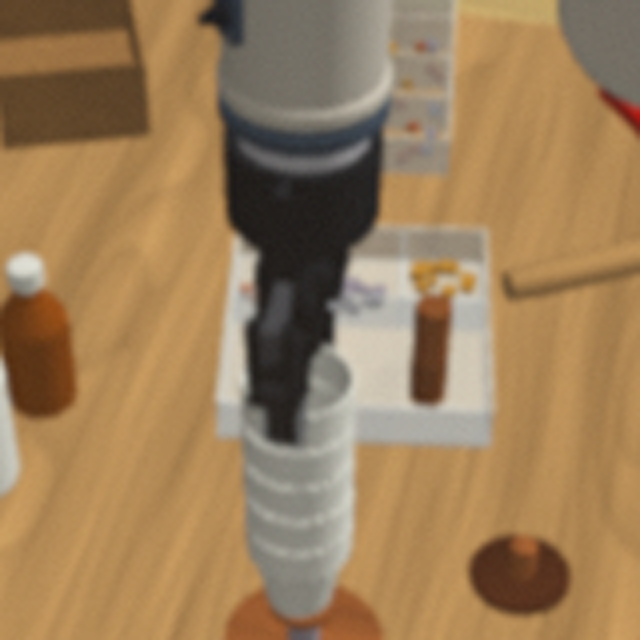

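>>> step_arm(commands=[{"dx": 1,"dy": 0,"dz": 0,"spin": 0,"hand": 50},{"dx": 1,"dy": 0,"dz": 0,"spin": 0,"hand": 66},{"dx": 1,"dy": 0,"dz": 0,"spin": 0,"hand": 82},{"dx": 1,"dy": 0,"dz": 0,"spin": 0,"hand": 82},{"dx": 1,"dy": 0,"dz": -30,"spin": 0,"hand": 82}])

```text
time_s: 39.6
position: [0.5235, -0.0481, 0.2307]
orientation: [-0.0, 1.0, 0.0, -0.003]
ft_force: [0.6, -0.3, 0.4]
opening: 0.0815
```

>>> step_arm(commands=[{"dx": 0,"dy": 0,"dz": -50,"spin": 0,"hand": 82},{"dx": 40,"dy": -30,"dz": -50,"spin": 0,"hand": 60},{"dx": 85,"dy": -57,"dz": -20,"spin": 0,"hand": 50},{"dx": 125,"dy": -82,"dz": 30,"spin": 0,"hand": 50},{"dx": 125,"dy": -82,"dz": 80,"spin": 0,"hand": 50}])

```text
time_s: 40.22
position: [0.3986, -0.1318, 0.1535]
orientation: [0.001, 1.0, -0.001, 0.001]
ft_force: [0.4, 0.1, 0.7]
opening: 0.0499
```

```bash
python3 g.py 0.40 -0.13 0.02; python3 - <<'E'
from h import *
im=snap("side","s28");crop(im,200,400,80,260,4,"s28c")
im=snap("top","t28");crop(im,220,380,160,300,4,"t28c")
E
```

```text
t40.23 p [ 0.3986 -0.1318  0.1535] yaw of y 89.9 open 49.9 F [0.4 0.1 0.7] q [-0.4  -0.41  1.82 -0.    1.73 -1.97]
d [ -1.    2.  133.5]
```

View pics/s28c.png

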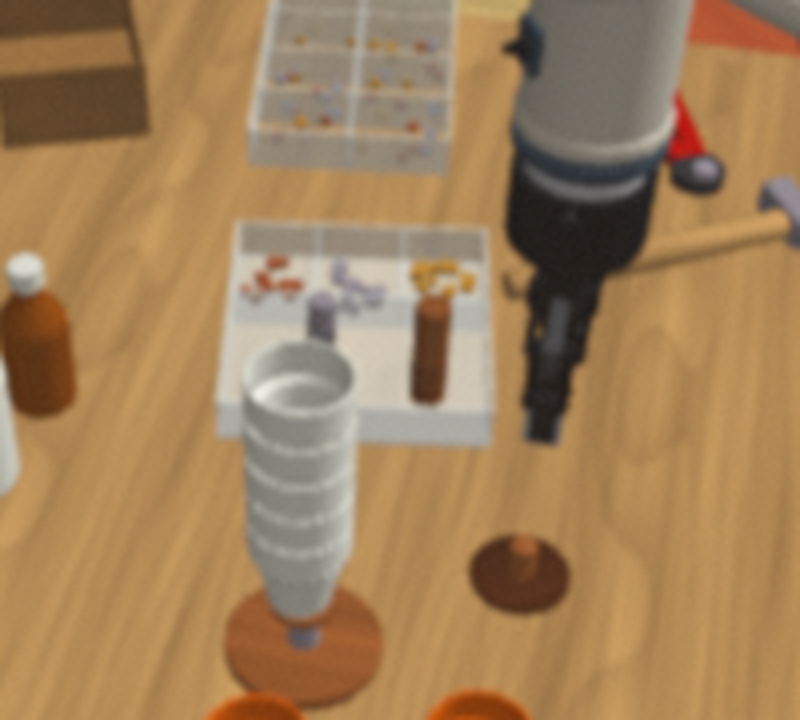

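View pics/t28c.png

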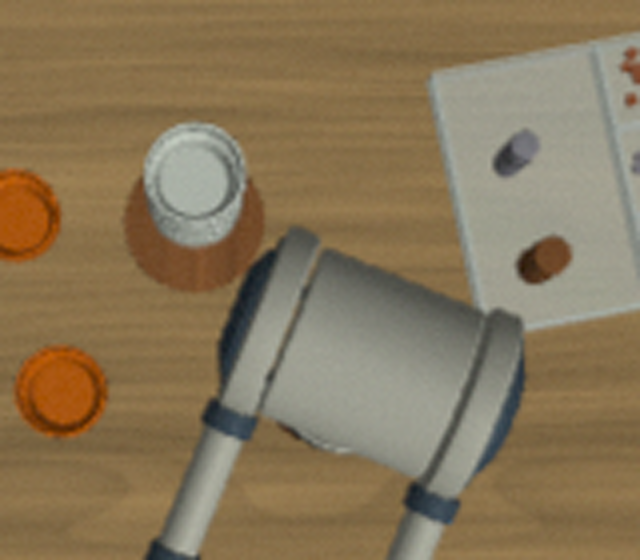

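```bash
python3 - <<'E'
from h import *
for z in (.224,.198,.172,.146,.12): print(z,((proj("side",(.5238,-.017,z))-[200,80])*4).round())
print(onz("side",(299.5/4-.5+200,378/4-.5+80),.224),onz("top",(195.5/4-.5+220,172.5/4-.5+160),.224))
print("lid",onz("side",(525/4-.5+200,545/4-.5+80),.0395))
E
```

```text
0.224 [288. 422.]
0.198 [288. 457.]
0.172 [288. 491.]
0.146 [288. 524.]
0.12 [288. 555.]
[ 0.52713383 -0.05222568  0.224     ] [ 0.52654437 -0.04867123  0.224     ]
lid [ 0.39922263 -0.1305493   0.0395    ]
```

All five cups are nested; the rim rings sit at the predicted spacing. The lid has not moved (knob at (331,216)). Gripping it.

>>> step_arm(commands=[{"dx": 0,"dy": 0,"dz": 40,"spin": 0,"hand": 50},{"dx": 0,"dy": 0,"dz": 85,"spin": 0,"hand": 50},{"dx": 0,"dy": 0,"dz": 120,"spin": 0,"hand": 50},{"dx": 0,"dy": 0,"dz": 132,"spin": 0,"hand": 50},{"dx": 0,"dy": 0,"dz": 135,"spin": 0,"hand": 50}])

```text
time_s: 40.95
position: [0.4008, -0.1305, 0.0203]
orientation: [-0.0, 1.0, -0.0, 0.001]
ft_force: [0.2, -0.0, 0.9]
opening: 0.0501
```

```bash
python3 g.py 0.3998 -0.1302 0.0184
```

```text
t40.95 p [ 0.4008 -0.1305  0.0203] yaw of y 90.0 open 50.1 F [ 0.2 -0.   0.9] q [-0.4  -0.35  2.01  0.    1.48 -1.97]
d [1.  0.3 1.9]
```

>>> step_arm(commands=[{"dx": 1,"dy": 0,"dz": 1,"spin": 0,"hand": 50},{"dx": 1,"dy": 0,"dz": 1,"spin": 0,"hand": 0},{"dx": 1,"dy": 0,"dz": 1,"spin": 0,"hand": 0},{"dx": 1,"dy": 0,"dz": 1,"spin": 0,"hand": 0}], grip_force=60)

```text
time_s: 41.45
position: [0.3993, -0.1307, 0.019]
orientation: [-0.0, 1.0, -0.0, 0.001]
ft_force: [-0.3, 0.2, 5.7]
opening: 0.0157
```

```bash
python3 g.py 0.525 -0.0485 0.25
```

```text
t41.45 p [ 0.3993 -0.1307  0.019 ] yaw of y 90.0 open 15.7 F [-0.3  0.2  5.7] q [-0.4  -0.35  2.02  0.    1.48 -1.97]
d [-126.1   82.  -230.8]
```

>>> step_arm(commands=[{"dx": 0,"dy": 0,"dz": -30,"spin": 0,"hand": 0},{"dx": 0,"dy": 0,"dz": -80,"spin": 0,"hand": 0},{"dx": 0,"dy": 0,"dz": -135,"spin": 0,"hand": 0},{"dx": 0,"dy": 0,"dz": -190,"spin": 0,"hand": 0},{"dx": 0,"dy": 0,"dz": -245,"spin": 0,"hand": 0}])

```text
time_s: 42.08
position: [0.3983, -0.1303, 0.2643]
orientation: [-0.0, 1.0, 0.0, -0.0]
ft_force: [1.1, 0.1, -0.5]
opening: 0.0155
```

>>> step_arm(commands=[{"dx": -42,"dy": 27,"dz": 0,"spin": 0,"hand": 0},{"dx": -84,"dy": 54,"dz": 0,"spin": 0,"hand": 0},{"dx": -126,"dy": 82,"dz": 0,"spin": 0,"hand": 0},{"dx": -126,"dy": 82,"dz": 0,"spin": 0,"hand": 0},{"dx": -126,"dy": 82,"dz": 0,"spin": 0,"hand": 0}])

```text
time_s: 42.7
position: [0.5244, -0.0484, 0.2622]
orientation: [-0.0, 1.0, -0.0, -0.001]
ft_force: [-0.3, 0.5, -0.8]
opening: 0.0157
```

```bash
python3 g.py 0.525 -0.0485 0.235; python3 - <<'E'
from h import *
im=snap("side","s29");crop(im,200,360,80,240,4,"s29c")
E
```

```text
t42.70 p [ 0.5244 -0.0484  0.2622] yaw of y 90.0 open 15.7 F [-0.3  0.5 -0.8] q [-0.16 -0.1   1.36 -0.    1.88 -1.73]
d [-0.7 -0.1 27.2]
```

View pics/s29c.png

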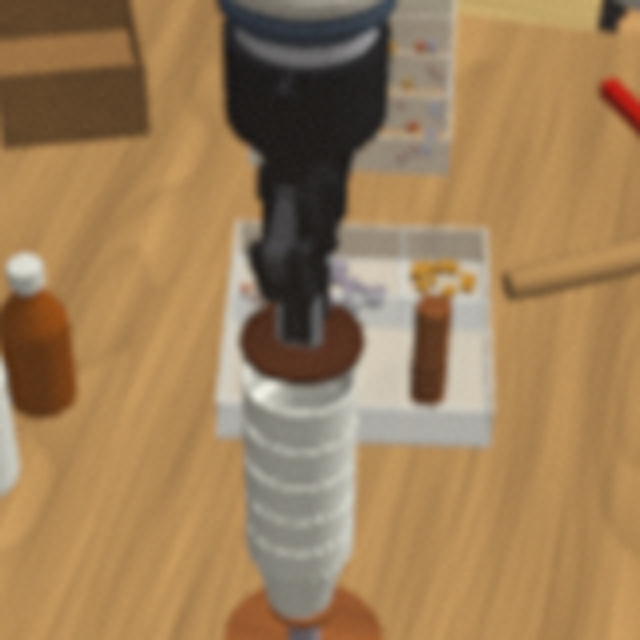

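The lid is over the stack, centre within about 2 mm. Lowering it.

>>> step_arm(commands=[{"dx": -1,"dy": 0,"dz": 8,"spin": 0,"hand": 0},{"dx": -1,"dy": 0,"dz": 16,"spin": 0,"hand": 0},{"dx": -1,"dy": 0,"dz": 23,"spin": 0,"hand": 0},{"dx": -1,"dy": 0,"dz": 26,"spin": 0,"hand": 0},{"dx": -1,"dy": 0,"dz": 26,"spin": 0,"hand": 0}])

```text
time_s: 43.38
position: [0.5258, -0.0486, 0.2382]
orientation: [0.0, 1.0, -0.0, 0.001]
ft_force: [-0.3, -0.6, 4.4]
opening: 0.0157
```

```bash
python3 g.py 0.525 -0.0485 0.235; python3 - <<'E'
from h import *
im=snap("side","s30");crop(im,200,360,80,240,4,"s30c")
E
```

```text
t43.38 p [ 0.5258 -0.0486  0.2382] yaw of y 90.0 open 15.7 F [-0.3 -0.6  4.4] q [-0.16 -0.1   1.41 -0.    1.83 -1.73]
d [0.8 0.1 3.2]
```

View pics/s30c.png

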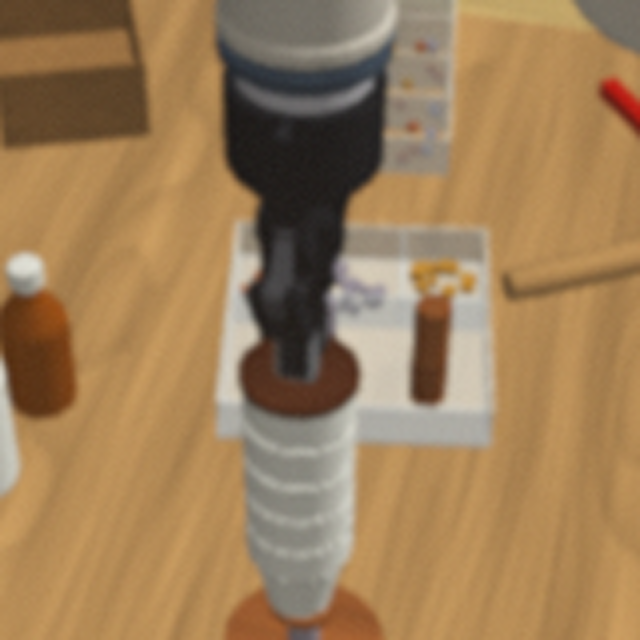

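>>> step_arm(commands=[{"dx": 0,"dy": 0,"dz": 1,"spin": 0,"hand": 0},{"dx": 0,"dy": 0,"dz": 1,"spin": 0,"hand": 40},{"dx": 0,"dy": 0,"dz": 1,"spin": 0,"hand": 40},{"dx": 0,"dy": 0,"dz": -30,"spin": 0,"hand": 50},{"dx": 0,"dy": 0,"dz": -75,"spin": 0,"hand": 50}])

```text
time_s: 44.05
position: [0.525, -0.0482, 0.3103]
orientation: [-0.0, 1.0, 0.0, -0.002]
ft_force: [-0.6, 0.3, 0.9]
opening: 0.05
```

>>> step_arm(commands=[{"dx": 50,"dy": 0,"dz": 0,"spin": 0,"hand": 50},{"dx": 100,"dy": 0,"dz": 0,"spin": 0,"hand": 50},{"dx": 100,"dy": 50,"dz": 0,"spin": 0,"hand": 50},{"dx": 100,"dy": 100,"dz": 0,"spin": 0,"hand": 50},{"dx": 100,"dy": 150,"dz": 0,"spin": 0,"hand": 50}])

```text
time_s: 44.68
position: [0.4253, 0.1029, 0.3114]
orientation: [0.0, 1.0, -0.0, -0.0]
ft_force: [0.6, -0.5, 0.1]
opening: 0.0501
```

```bash
python3 g.py; python3 - <<'E'
from h import *
im=snap("side","s31");crop(im,200,360,90,240,4,"s31c")
im=snap("top","t31");crop(im,210,430,120,270,3.5,"t31c")
E
```

```text
t44.67 p [0.4253 0.1029 0.3114] yaw of y 90.0 open 50.1 F [ 0.6 -0.5  0.1] q [ 0.16 -0.31  1.46 -0.    1.99 -1.41]
```

View pics/s31c.png

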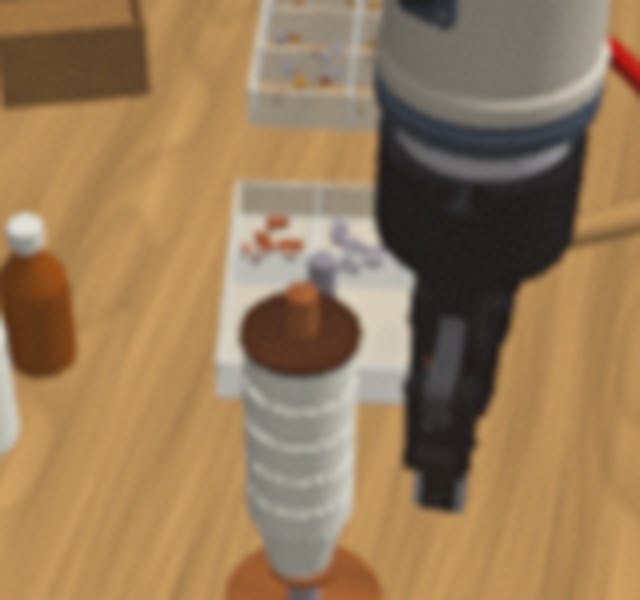

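View pics/t31c.png

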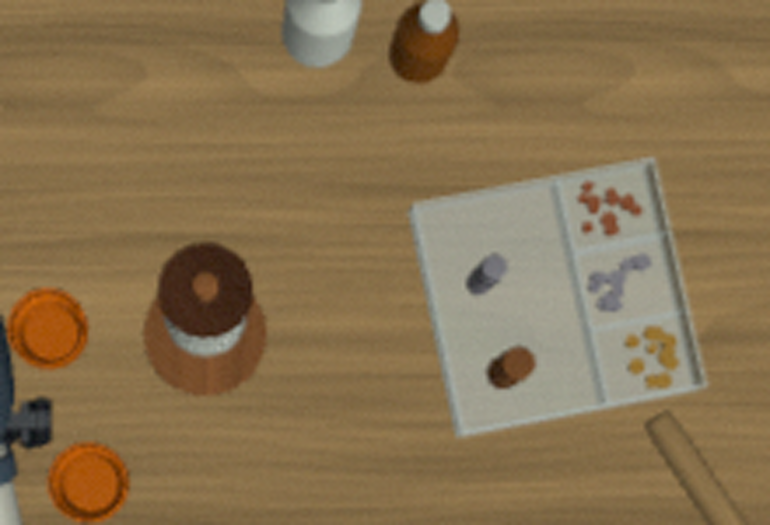

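View pics/s31.png

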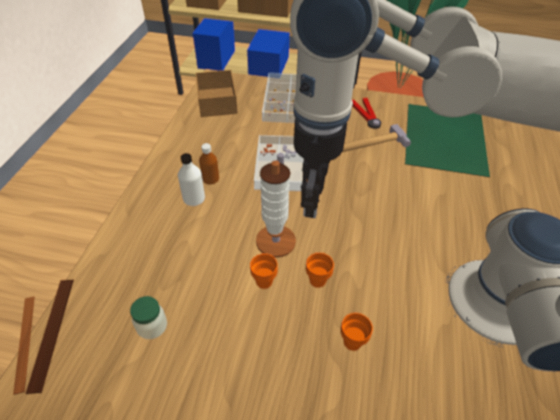

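```bash
python3 - <<'E'
from h import *
print("lid top",onz("top",(206/3.5-.5+210,290/3.5-.5+120),.229),"side",onz("side",(301/4-.5+200,331.5/4-.5+90),.229))
print("knob 2view",two((303/4-.5+200,294/4-.5+90),(207/3.5-.5+210,286/3.5-.5+120)),"exp z .2555")
E
python3 g.py
```

```text
lid top [ 0.52647087 -0.0486517   0.229     ] side [ 0.52629138 -0.05204287  0.229     ]
knob 2view (array([ 0.52487069, -0.04946056,  0.25771619]), np.float64(0.00025663529366948474)) exp z .2555
t44.77 p [0.425  0.1054 0.3111] yaw of y 90.4 open 50.1 F [ 0.2 -0.2 -0.9] q [ 0.16 -0.31  1.46  0.    1.99 -1.41]
```

The lid axis matches the top cup axis, and the knob height is 258 mm against 256 mm expected. The robot is clear, so I'm handing in.

```bash
python3 -c "
from cell import order
print(order.close_job())"
```

```text
the job is handed in; nothing more can be done
None
```

The job is done and handed in at about 45 s of the 210 s allowed; no verdict was reported.

- **What I did:** I set the lid aside on the bench and stood the setter and burnisher in the long bay. I then nested all five white cups on the stand and put the lid on the topmost one. The orange look-alikes, glue, dye, jar and hammer were not touched.
- **Stack:** In the side view the rims of the stacked cups were within about 1 px of the 26 mm spacing. At the top the stack measured x = 0.525–0.527, y = -0.049, against the stand's 0.523, -0.048.
- **Lid:** It looks level. Its axis agrees with the top cup's to within the accuracy of the measurement. The knob top is at 258 mm against 256 mm expected, which is within camera accuracy.
- **Tools and robot:** Both tools are still standing upright in the bay. The gripper was open and clear of everything.
- **Disagreements:** The side and top views differ by up to about 4 mm in y on elevated points. The last cup and the lid met resistance 2–3 mm above the computed height, but the pictures showed both seated. One early move call was refused because its rows lacked some values; nothing moved, and I resent it.

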